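# Change the specimen in the analyser's latched chamber

### The job

The analyser has finished with the specimen in its chamber: slide the thumb latch on its front ledge sideways so that the sprung cover opens, take the measured mount out and stand it upright in the middle of the shallow aluminium pan, leaving the pan where it is. Then stand the mount that waits by itself on the bench upright on the measuring spot in the middle of the chamber floor, and press the cover down until the latch has caught it. Do not knock over or shift the other things, and never let a mount fall on its side.

Things in the scene. Friction and masses are not known exactly. Their poses are not given: they have to be found in the camera images.
- analyser: bench analyser, a light grey box, fixed. Own frame: origin on the bench under it, x to its back, y to the left as you face its front (dark screen, towards the robot). Spans x -85 to 75, y -66 to 66 mm, deck top z = 66 mm. The chamber under the cover is a recess in the deck, x -34 to 44, y -54 to 54 mm, flat floor at z = 40 mm. A 380 mm tall press stands close on its right, between it and the right half of the bench
- stage (a point): centre of the measuring spot on the chamber floor, marked by a thin ring 40 mm across, at (4, 0, 40) mm in the analyser's frame. The floor is flat: nothing locates the specimen
- thumb_latch (a joint): travel of the thumb latch along the analyser's +y (to the left as you face its front), m. 0: at rest, its catch lies over the cover's tab; from 0.008 on the catch has cleared the tab; it stops at 0.013. A spring of 2 to 3.5 N returns it to 0
- latch_thumb (a point): centre of the latch's thumb piece on the ledge in front of the cover: a black ridged block 18 x 14 x 16 mm (analyser's x, y, z), its top 18.5 mm and this point 12.5 mm above the deck; at (-71, 0, 78.5) mm in the analyser's frame when at rest. Pinch it along y or push its -y side. The steel catch stands 17 to 27 mm behind it (+x), as high
- cover (a joint): angle of the cover, rad. 0: flat shut (held at 0.013 by the catch); 1.70: fully open, just past upright. Once free, a damped spring swings it fully open in about 1 s and keeps it there. Shutting takes up to 3 N at the front edge, and about 6 N in the last 8 degrees, where its tab pushes the bevelled catch aside until it snaps over with the cover pressed down to 0
- cover_hinge (a point): middle of the cover's hinge axis, at (60, 0, 68) mm in the analyser's frame; the axis runs along the analyser's y. Behind the analyser the bench is clear for 40 mm, then comes a cardboard box 62 mm high
- cover_front_edge (a point): middle of the cover's free edge, half-way through the plate, 100 mm from the hinge. The grey plate is 126 mm wide and 9 mm thick; a raised part (20 to 88 mm from the hinge, 84 mm wide) adds 6 mm on its outside; the round measuring head is on its inside. A steel tab stands out 13 mm beyond the edge at y = -10 to 0 mm
- done_center (a point): centre of the measured specimen, an upright black resin mount (cylinder 30 mm across, 19 mm tall) that starts near the measuring spot inside the shut chamber
- next_center (a point): centre of the waiting specimen, an upright black resin mount (cylinder 30 mm across, 16 mm tall), the only one that stands by itself on the bench top
- pan_floor (a point): centre of the inner floor of the round shallow aluminium pan, 2 mm above the bench. The pan is 64 mm across, its floor flat and 56 mm across, its rim 8 mm high. The pan, the waiting mount and the brown bottle stand each at one of three places (two on the right, one in front of the analyser)
- brown_bottle: a bystander: a brown plastic bottle 50 mm across and 116 mm tall with a black cap; origin at the centre of its underside. It stands alone on the bench and must not be disturbed
- dropper_bottle: a bystander: a slim brown bottle 33 mm across, 82 mm tall; origin at the centre of its underside
- loupe: a bystander: a black eye loupe, 38 mm across, 37 mm tall; origin at the centre of its underside
- tin: a bystander: a round flat tin, 55 mm across, 22 mm tall; origin at the centre of its underside

How it is judged:
On the way, in this order (a step that is already met when the one before it is completed fails the run):
1. the thumb latch is slid clear of the cover's tab (value of joint thumb_latch above 0.0065 m).
2. the cover has sprung open (value of joint cover above 1.3 rad), for 0.1 s.
3. the measured mount stands in the pan (horizontal distance between done_center and pan_floor below 0.012 m and z of done_center in the frame of pan_floor below 0.012 m), for 0.2 s.
At the end, for the whole second after the job is handed in: Cover shut under the catch (below 0.035 rad, latch within 3 mm of rest); the mount that waited upright on the chamber floor, centre within 10 mm of the measuring spot; the measured mount upright in the pan within 12 mm of its centre; pan within 40 mm of where it stood (all of step 3 and value of joint cover below 0.035 rad and value of joint thumb_latch below 0.003 m and horizontal distance between next_center and stage below 0.01 m and z of next_center in the frame of stage between 0.004 and 0.012 m and angle between next_center's own z axis and vertical below 0.15 rad and z of done_center in the frame of pan_floor above 0.005 m and angle between done_center's own z axis and vertical below 0.2 rad and distance of pan_floor from where it was at the start of the episode below 0.04 m); the robot touches nothing.
It fails at once if a bystander is shifted by more than 40 mm or a bottle is knocked over (distance of any of brown_bottle, dropper_bottle, loupe, tin from where it was at the start of the episode above 0.04 m or angle between any of brown_bottle, dropper_bottle's own z axis and vertical above 0.6 rad).
It fails at once if a mount falls on its side (angle between any of done_center, next_center's own z axis and vertical above 1.2 rad).
It also fails if it takes over 72 s, if anything falls off the work surface, if the arm or the gripper's body presses on something with over 40 N, if the wrist force passes 120 N, or if a joint passes its speed limit or range.

### The arm

A 7-joint arm with a two-finger parallel gripper is mounted at the origin on a cart in front of the work surface, level with it; the furniture and walls round the work are solid. World frame = base frame: x ahead of the robot, y to its left, z up, the work surface at z = 0. Lengths are in m, angles in rad, forces in N, time in s.
With the tool pointing down it reaches from about 0.425 to 0.875 m from the base axis. Payload 9.9 kg.
Tool frame: the origin (TCP) lies at the very end of the fingers, on their centre line; the grasp point (between the pads) lies 19 mm behind it; z points along the fingers, y is the direction in which the jaws open and shut (so a half turn about z gives the same grasp; the last joint's range is limited). The gripper opens to 85 mm and grips with 20 to 120 N. Pads are 22 mm wide; open, the fingers measure 114 mm over their backs; the gripper's body (76 mm by 85 mm) begins 54 mm behind the grasp point. The pads swing forward as they close: fully open they stand 13 mm farther back than shut.
Start: joints at [1.128, 0.576, 0.025, 1.437, -0.015, 1.129, -0.057], TCP at [0.237, -0.632, 0.231] pointing down, gripper open.
Joint ranges: [-2.76, 2.76], [-0.34, 2.15], [-1.52, 1.57], [0.19, 2.46], [-1.09, 4.23], [0.17, 1.99], [-2.82, 2.82]. Speed limits (rad/s): [2.22, 2.22, 3.01, 3.01, 3.14, 3.14, 3.14].

### API

Orientations are given as a unit quaternion [x, y, z, w].
In Python, from workcell import r gives the robot as it stands. The module is installed in compiled form; this text tells all that it offers.
- The arm moves only by the tool servo_tool, never from a script. Its argument "targets" is a list of rows, each an object of numbers: "gripper": the finger opening in m, from 0 to 0.0854; "x", "y", "z": the shift along the tool's x, y, z in m; "roll": the turn about the tool's z in degrees. In form: [{"gripper": .., "x": .., "y": .., "z": .., "roll": ..}, ...]. A call has 1 to 20 rows; each row is the pose to reach, as a shift and turn from the pose measured when the call began, along the tool's axes at that moment; what a row does not reach only later rows make up. A row lasts 1/8 s, in which the tool goes at most 62.5 mm and 10.7 degrees, less where a joint would pass 70% of its speed; a pose out of reach is approached as far as the arm can. A call with a gripper value outside its range is refused whole. The fingers move at their own pace and stop on an object; the grip force is fixed at half the most. Time passes only in rows, so rows that repeat a pose let the fingers close. It gives the time, the measured TCP pose, the force and the opening at its end, in the units of the state.
- r.get_obs(): the state, without advancing time (a new reading comes with each control period).
- r.read_camera(name): name is "side" or "top" or "wrist"; returns the picture (420x560x3 uint8, red, green, blue); there is no depth.
- r.camera_params(name): a dict with "fx", "fy", "cx", "cy" (pixels), "rvec" (rotation vector, rad) and "tvec" (3), from world to camera coordinates, as OpenCV has them. Camera axes: x right, y down, z forward; pixel columns grow to the right and rows downward; lengths in m; the calibration is good to about 2 mm. A picture is of the moment at which its call begins: read the wrist's pose just before it. camera_params takes no time and is no camera call; for the wrist camera it gives the pose at the moment of the call.
- r.job_done(): hands the job in, once; it reports no verdict.
The state is a dict: "time_s": time; "qpos": joint angles; "joint_vel": joint speeds; "tau": joint torques, N m; "position": TCP position; "tool_rot": TCP orientation; "wrist_force": force on the tool from outside, world axes, zero at the start; "torque": the same for the moment, N m; "gripper_width": finger opening in m.
Only numpy, scipy, OpenCV 4.12 (cv2) and the standard library are available. Lean on these libraries where they do the work, as an engineer would, in place of code of your own. Each camera call takes 0.05 s, during which the arm holds its last target.

## Working session

There is one attempt and no reset: what is moved stays moved. The work goes in short steps, Python scripts to look and compute and a tool call to move; the robot and the scene stay as the last step left them, time stands still between calls to the robot, and variables do not carry over. Pictures are saved under pics/ and viewed, and the job is handed in when it is done.

Besides the shell and the picture viewer there is one more tool, called after "Emit:" by a JSON object that holds its "api" and its "payload", one argument or row to a line. servo_tool: Moves the arm, as the interface text tells. Its arguments: {"type":"object","properties":{"targets":{"type":"array","items":{"type":"object","properties":{"gripper":{"type":"number"},"x":{"type":"number"},"y":{"type":"number"},"z":{"type":"number"},"roll":{"type":"number"}}}}},"required":["targets"]}

```bash
mkdir -p pics
cat > h.py <<'E'
import numpy as np,cv2
from workcell import r
def cam(n):
    p=r.camera_params(n);R=cv2.Rodrigues(np.array(p['rvec'],float))[0];t=np.array(p['tvec'],float).ravel()
    return p,R,t
def ray(n,u,v,z):
    p,R,t=cam(n);d=R.T@np.array([(u-p['cx'])/p['fx'],(v-p['cy'])/p['fy'],1.]);c=-R.T@t
    return c+d*(z-c[2])/d[2]
def proj(n,P):
    p,R,t=cam(n);q=R@np.array(P,float)+t
    return p['fx']*q[0]/q[2]+p['cx'],p['fy']*q[1]/q[2]+p['cy']
def snap(n,f,s=1.4):
    im=r.read_camera(n);cv2.imwrite('pics/'+f,cv2.resize(im[:,:,::-1],None,fx=s,fy=s));np.save('pics/'+f+'.npy',im);return im
E
python3 - <<'E'
from h import *
for n in('side','top','wrist'):
    print(n,r.camera_params(n)); 
    p,R,t=cam(n);print(-R.T@t,R[2]); snap(n,n+'0.png')
print(r.get_obs())
E
```

```text
side {'fx': 378.8947080262437, 'fy': 378.8947080262437, 'cx': 280.4414677655166, 'cy': 214.76876180308315, 'rvec': array([ 0.57286597, -2.35027571,  1.53310948]), 'tvec': array([0.49103685, 0.14561743, 0.99465029])}
[0.02660035 0.98044955 0.53820249] [ 0.43494996 -0.80694258 -0.39957753]
top {'fx': 406.3010058453315, 'fy': 406.3010058453315, 'cx': 280.1487245967094, 'cy': 209.37577256783916, 'rvec': array([ 2.13968932, -2.09147566,  0.20595983]), 'tvec': array([0.06947589, 0.52560241, 1.08098023])}
[0.30123135 0.07465886 1.16330941] [ 0.19648038  0.00597936 -0.98048953]
wrist {'fx': 305.25738107791534, 'fy': 305.25738107791534, 'cx': 277.8206199784706, 'cy': 211.07602906060265, 'rvec': array([-2.36509635,  1.63761665,  0.2572325 ]), 'tvec': array([-0.67270688, -0.0400266 ,  0.37969535])}
[ 0.30935969 -0.60294682  0.37290341] [-0.28568471 -0.10590841 -0.95245349]
{'time_s': 0.15, 'qpos': array([ 1.12818054,  0.57633284,  0.024856  ,  1.43768155, -0.01500702,
        1.12897317, -0.05645126]), 'joint_vel': array([-2.69182628e-04, -3.09957979e-03, -7.52047963e-04, -2.15217822e-03,
        8.91867769e-04,  4.13297466e-05, -8.26302208e-04]), 'tau': array([ 3.02865337e-03, -7.66266847e+01,  2.25247420e+00, -2.86181974e+01,
        1.54980656e-02,  9.85645893e-03,  7.03698493e-05]), 'position': array([ 0.23693545, -0.63171063,  0.23065679]), 'tool_rot': array([ 9.83942839e-01,  1.78482839e-01, -1.34753008e-04, -5.89954336e-04]), 'wrist_force': array([-0.17768841,  0.58791482,  0.16677628]), 'torque': array([-0.0249845 , -0.01293242,  0.00148231]), 'gripper_width': 0.08508732995476932}
```

View pics/top0.png

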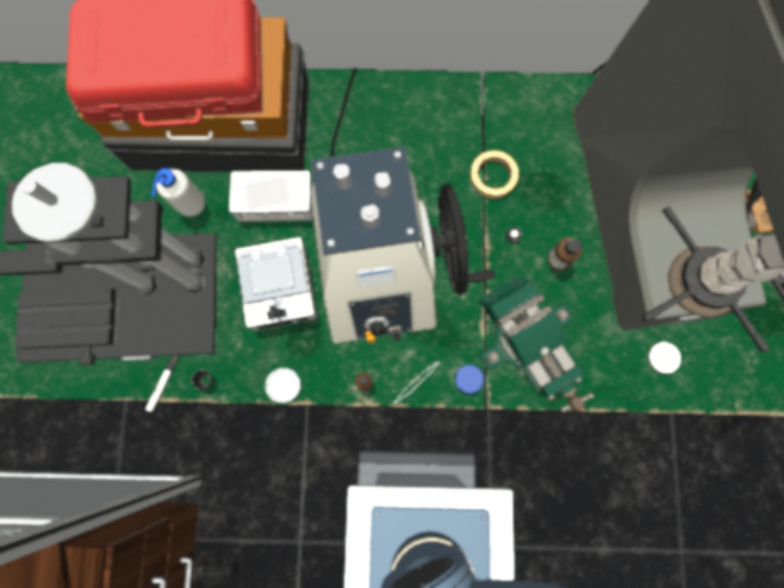

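View pics/side0.png

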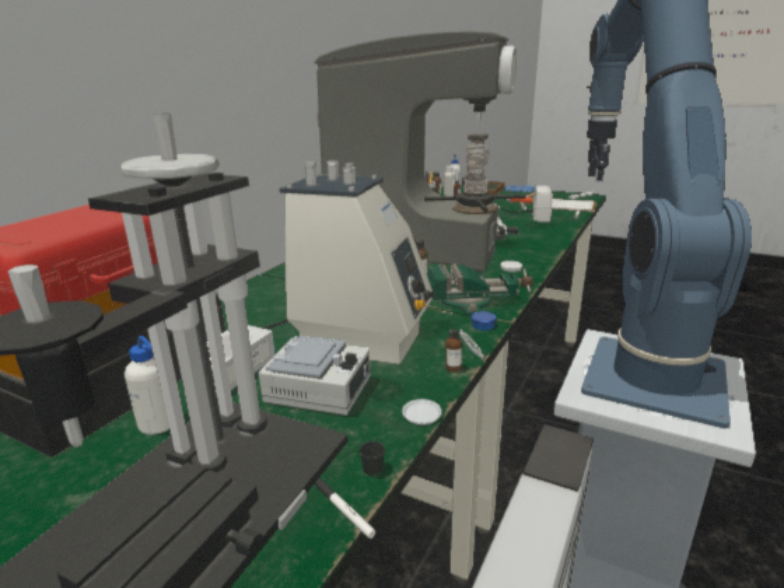

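View pics/wrist0.png

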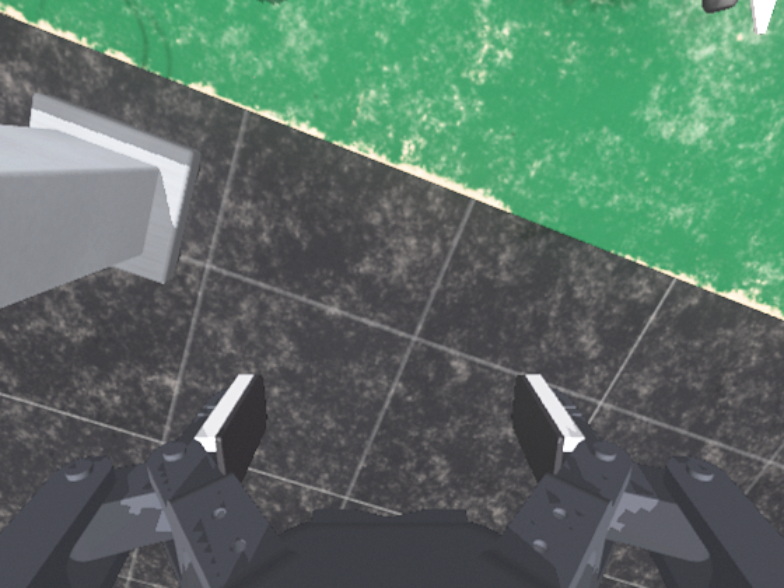

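Run:
```python
from h import *
im=np.load('pics/top0.png.npy')[:,:,::-1]
a=im[155:300,150:300];b=im[140:290,300:490]
cv2.imwrite('pics/z1.png',cv2.resize(a,None,fx=5,fy=5,interpolation=2)[:600*5//5+125])
cv2.imwrite('pics/z2.png',cv2.resize(b,None,fx=4,fy=4,interpolation=2))
s=1.4
for nm,u,v,z in[('disc283',283,385,.008),('disc665',665,357,.01),('small514',514,235,.016),('bottle cap',572,246,.116),('loupe202',202,380,.037),('363',363,382,.08),('tin',470,380,.022),('latch',277,313,.0845),
 ('anal c TL',236,252,.07),('TR',306,240,.07),('BL',246,327,.066),('BR',315,318,.066)]:
    print(nm,ray('top',u/s,v/s,z).round(3))
```

```text
disc283 [0.34  0.297 0.008]
disc665 [ 0.413 -0.472  0.01 ]
small514 [ 0.661 -0.171  0.016]
bottle cap [ 0.611 -0.26   0.116]
loupe202 [0.345 0.45  0.037]
363 [0.346 0.132 0.08 ]
tin [ 0.358 -0.077  0.022]
latch [0.473 0.302 0.085]
anal c TL [0.597 0.394 0.07 ]
TR [0.625 0.256 0.07 ]
BL [0.448 0.364 0.066]
BR [0.468 0.231 0.066]
```

View pics/z1.png

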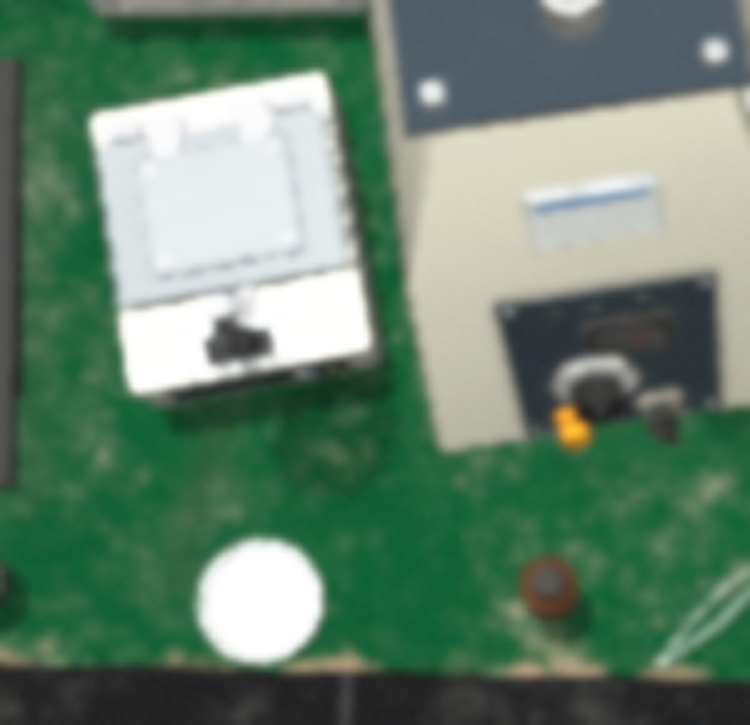

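View pics/z2.png

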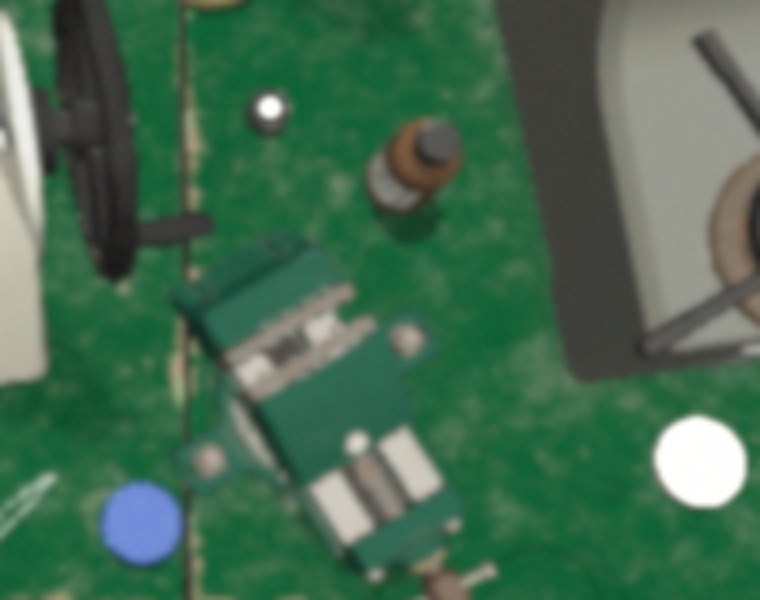

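```bash
cat >> h.py <<'E'
from scipy.spatial.transform import Rotation as Ro
def az():
    M=Ro.from_quat(r.get_obs()['tool_rot']).as_matrix();return np.degrees(np.arctan2(M[1,0],M[0,0]))
def plan(pts,yaw=None):
    """world points-> tool shift; yaw=list/val target azimuth of tool x (deg)"""
    o=r.get_obs();M=Ro.from_quat(o['tool_rot']).as_matrix();a=az()
    print('pos',np.round(o['position'],4),'az',round(a,2),'w',round(o['gripper_width'],4),'t',round(o['time_s'],2),'F',np.round(o['wrist_force'],1))
    for i,p in enumerate(pts):
        d=M.T@(np.array(p[:3])-o['position']);rl='' if len(p)<4 else round(((a-p[3]+180)%360)-180,1)
        print(p,'->',d.round(4),rl)
E
python3 - <<'E'
from h import *
plan([(.237,-.632,.42),(.36,-.42,.47),(.46,-.2,.47,8.6),(.49,0,.47),(.45,.15,.47),(.43,.25,.35)])
E
```

```text
pos [ 0.2369 -0.6317  0.2307] az 20.56 w 0.0851 t 0.15 F [-0.2  0.6  0.2]
(0.237, -0.632, 0.42) -> [-1.000e-04  1.000e-04 -1.893e-01] 
(0.36, -0.42, 0.47) -> [ 0.1896 -0.1553 -0.2392] 
(0.46, -0.2, 0.47, 8.6) -> [ 0.3605 -0.3261 -0.239 ] 12.0
(0.49, 0, 0.47) -> [ 0.4588 -0.5029 -0.2388] 
(0.45, 0.15, 0.47) -> [ 0.474  -0.6574 -0.2386] 
(0.43, 0.25, 0.35) -> [ 0.4904 -0.7579 -0.1185]
```

Emit:
{"api": "servo_tool", "payload": {
  "targets": [
    {"z": -0.19},
    {"z": -0.19},
    {"z": -0.19},
    {"x": 0.05,"y": -0.04,"z": -0.22},
    {"x": 0.1,"y": -0.08,"z": -0.24},
    {"x": 0.14,"y": -0.12,"z": -0.24},
    {"x": 0.19,"y": -0.155,"z": -0.24},
    {"x": 0.23,"y": -0.2,"z": -0.24},
    {"x": 0.27,"y": -0.24,"z": -0.24},
    {"x": 0.32,"y": -0.28,"z": -0.24,"roll": 5},
    {"x": 0.36,"y": -0.325,"z": -0.24,"roll": 12},
    {"x": 0.36,"y": -0.325,"z": -0.24,"roll": 12}
  ]
}}

```text
invalid input at $.targets[0]: expected keys gripper, x, y, z, roll
```

Emit:
{"api": "servo_tool", "payload": {
  "targets": [
    {"gripper": 0.085,"x": 0,"y": 0,"roll": 0,"z": -0.06},
    {"gripper": 0.085,"x": 0,"y": 0,"roll": 0,"z": -0.12},
    {"gripper": 0.085,"x": 0,"y": 0,"roll": 0,"z": -0.18},
    {"gripper": 0.085,"roll": 0,"x": 0.04,"y": -0.03,"z": -0.22},
    {"gripper": 0.085,"roll": 0,"x": 0.08,"y": -0.07,"z": -0.24},
    {"gripper": 0.085,"roll": 0,"x": 0.12,"y": -0.11,"z": -0.24},
    {"gripper": 0.085,"roll": 0,"x": 0.16,"y": -0.15,"z": -0.24},
    {"gripper": 0.085,"roll": 0,"x": 0.2,"y": -0.18,"z": -0.24},
    {"gripper": 0.085,"roll": 0,"x": 0.24,"y": -0.22,"z": -0.24},
    {"gripper": 0.085,"x": 0.28,"y": -0.26,"z": -0.24,"roll": 5},
    {"gripper": 0.085,"x": 0.32,"y": -0.29,"z": -0.24,"roll": 12},
    {"gripper": 0.085,"x": 0.36,"y": -0.325,"z": -0.24,"roll": 12},
    {"gripper": 0.085,"x": 0.36,"y": -0.325,"z": -0.24,"roll": 12}
  ]
}}

```text
time_s: 1.78
position: [0.4617, -0.1969, 0.4708]
tool_rot: [0.997, 0.079, -0.0, -0.002]
wrist_force: [-0.5, -0.0, -0.1]
gripper_width: 0.0848
```

Run:
```python
from h import *
snap('wrist','w1.png'); p,R,t=cam('wrist');print(-R.T@t,R[2])
plan([(.49,0,.47,8.6),(.45,.15,.47),(.41,.27,.35),(.39,.29,.30)])
```

```text
[ 0.5371311  -0.18637194  0.61312946] [-0.30183633 -0.04540055 -0.95227812]
pos [ 0.4606 -0.1996  0.4708] az 8.79 w 0.0849 t 1.82 F [-0.6 -0.9  0.2]
(0.49, 0, 0.47, 8.6) -> [ 0.0596 -0.1927  0.0011] 0.2
(0.45, 0.15, 0.47) -> [ 0.043  -0.3471  0.0014] 
(0.41, 0.27, 0.35) -> [ 0.0219 -0.4716  0.1216] 
(0.39, 0.29, 0.3) -> [ 0.0052 -0.4943  0.1717]
```

View pics/w1.png

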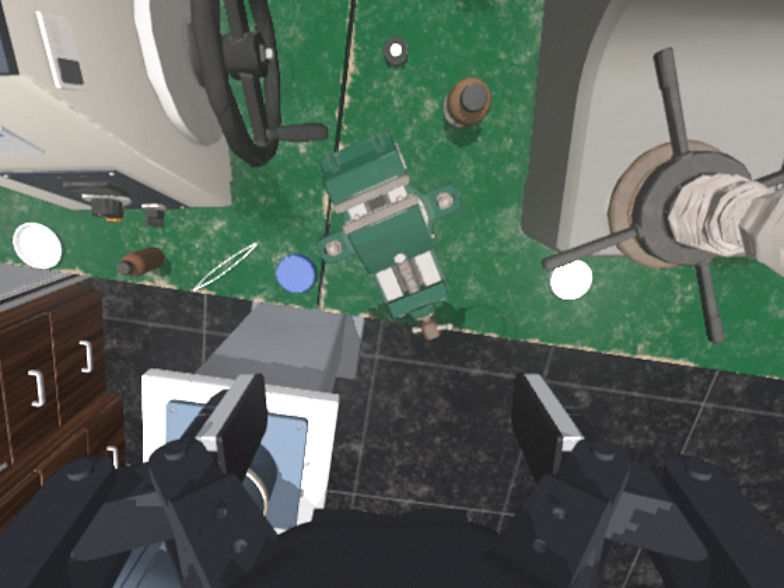

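Emit:
{"api": "servo_tool", "payload": {
  "targets": [
    {"gripper": 0.085,"x": 0.02,"y": -0.06,"z": 0,"roll": 0},
    {"gripper": 0.085,"x": 0.04,"y": -0.115,"z": 0,"roll": 0},
    {"gripper": 0.085,"x": 0.06,"y": -0.17,"z": 0,"roll": 0},
    {"gripper": 0.085,"x": 0.06,"y": -0.23,"z": 0,"roll": 0},
    {"gripper": 0.085,"x": 0.05,"y": -0.29,"z": 0,"roll": 0},
    {"gripper": 0.085,"x": 0.04,"y": -0.35,"z": 0,"roll": 0},
    {"gripper": 0.085,"x": 0.035,"y": -0.4,"z": 0.03,"roll": 0},
    {"gripper": 0.085,"x": 0.03,"y": -0.44,"z": 0.07,"roll": 0},
    {"gripper": 0.085,"x": 0.02,"y": -0.47,"z": 0.12,"roll": 0},
    {"gripper": 0.085,"x": 0.005,"y": -0.495,"z": 0.17,"roll": 0},
    {"gripper": 0.085,"x": 0.005,"y": -0.495,"z": 0.17,"roll": 0}
  ]
}}

```text
time_s: 3.2
position: [0.3876, 0.2895, 0.2985]
tool_rot: [0.997, 0.078, -0.003, 0.001]
wrist_force: [-0.0, -0.6, 0.3]
gripper_width: 0.0849
```

Run:
```python
from h import *
print(r.get_obs()['position'],r.get_obs()['qpos'])
snap('wrist','w2.png'); p,R,t=cam('wrist');print(-R.T@t,R[2])
import pickle;pickle.dump((p,R,t),open('pics/w2.pkl','wb'))
```

```text
[0.38763233 0.28954726 0.29853754] [-0.35135781  0.25798625 -0.49627139  1.79883674  0.13173795  1.12417217
 -2.30679639]
[0.46640675 0.30302703 0.44275949] [-0.30382845 -0.04758563 -0.95153764]
```

View pics/w2.png

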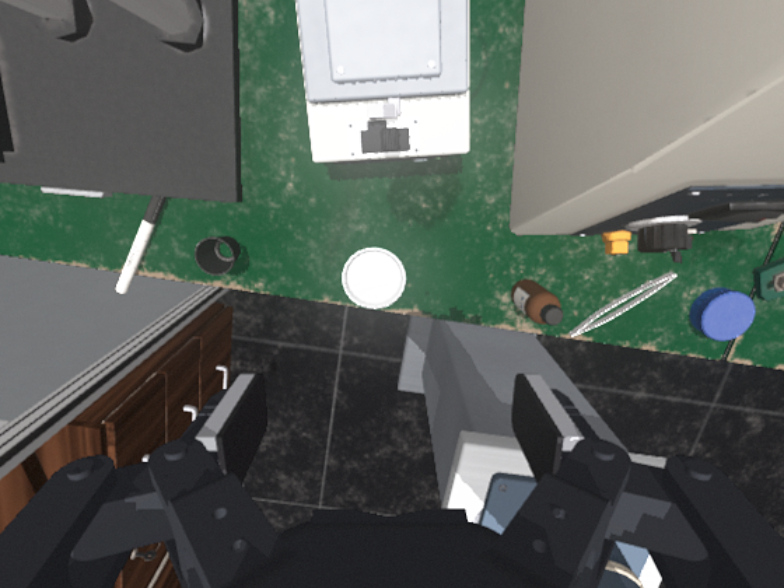

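Run:
```python
from h import *
im=np.load('pics/w2.png.npy')[:,:,::-1]
cv2.imwrite('pics/z3.png',cv2.resize(im[40:125,205:345],None,fx=5.5,fy=5.5,interpolation=2))
# pan ellipse
g=im.min(2); m=((g>150)*255).astype(np.uint8)[160:230,230:310]
c=max(cv2.findContours(m,0,2)[0],key=cv2.contourArea);e=cv2.fitEllipse(c);print(e,cv2.contourArea(c))
u,v=e[0][0]+230,e[0][1]+160;print('pan',ray('wrist',u,v,.008),ray('wrist',u,v,.002))
im=np.load('pics/top0.png.npy')[:,:,::-1]
g=im.min(2); m=((g>150)*255).astype(np.uint8)[255:295,180:225]
c=max(cv2.findContours(m,0,2)[0],key=cv2.contourArea);e=cv2.fitEllipse(c);print(e)
print('pan top',ray('top',e[0][0]+180,e[0][1]+255,.008))
```

```text
((36.60712814331055, 38.251155853271484), (43.25539016723633, 45.346561431884766), 98.26469421386719) 1534.5
pan [0.34471201 0.30070522 0.008     ] [0.34303254 0.30067318 0.002     ]
((21.504087448120117, 19.810110092163086), (23.9388370513916, 24.839845657348633), 52.9478645324707)
pan top [0.34025073 0.298351   0.008     ]
```

View pics/z3.png

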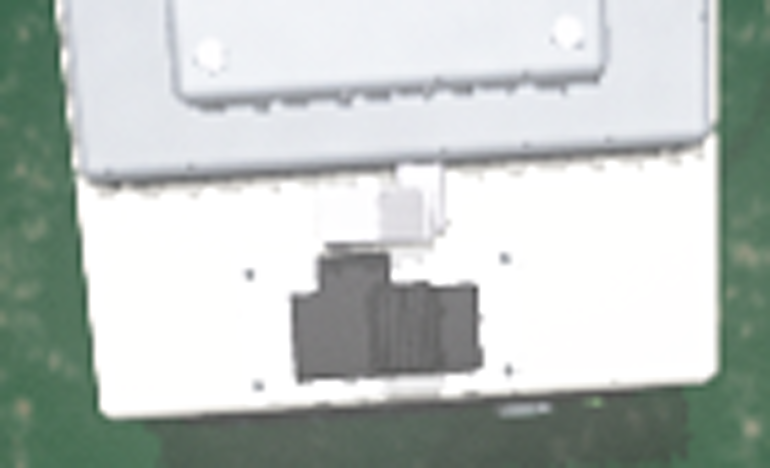

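Run:
```python
from h import *
z=lambda u,v:(205+u/5.5,40+v/5.5)
L=ray('wrist',*z(98,417),.066);R=ray('wrist',*z(719,382),.066)
print(L,R,np.linalg.norm(L-R)); y=(L-R)[:2]/np.linalg.norm((L-R)[:2]);x=np.array([y[1],-y[0]]);print('yaw',np.degrees(np.arctan2(x[1],x[0])))
O=(L+R)[:2]/2+.085*x;print('O',O)
for nm,u,v,h in[('thumbtop',405,330,.0845),('coverL',88,183,.0745),('coverR',710,140,.0745),('scr',250,274,.066),('scr',258,386,.066),('scr',504,258,.066),('scr',508,370,.066),('tabtop',420,165,.07)]:
    P=ray('wrist',*z(u,v),h);d=P[:2]-O;print(nm,P.round(4),(d@x).round(4),(d@y).round(4))
```

```text
[0.45270707 0.3663392  0.066     ] [0.4801096  0.23638435 0.066     ] 0.13281250623535065
yaw 11.907072026783018
O [0.54957943 0.3188994 ]
thumbtop [0.4795 0.304  0.0845] -0.0717 -0.0001
coverL [0.4975 0.3713 0.0745] -0.0401 0.0621
coverR [0.5244 0.2494 0.0745] -0.039 -0.0629
scr [0.486  0.3378 0.066 ] -0.0583 0.0316
scr [0.4642 0.3333 0.066 ] -0.0805 0.0317
scr [0.4972 0.2859 0.066 ] -0.058 -0.0215
scr [0.4756 0.2812 0.066 ] -0.0802 -0.0216
tabtop [0.5116 0.3059 0.07  ] -0.0399 -0.0049
```

```bash
cat >> h.py <<'E'
YAW=11.9
O=np.array([.5496,.3189]);_c,_s=np.cos(np.radians(YAW)),np.sin(np.radians(YAW))
def A(x,y,z):return tuple(np.r_[O+x*np.array([_c,_s])+y*np.array([-_s,_c]),z].round(4))
def toA(P):
    d=np.array(P[:2])-O;return np.array([d@[_c,_s],d@[-_s,_c],P[2]]).round(4)
E
python3 - <<'E'
from h import *
plan([A(-.074,-.029,.15)+(YAW,),A(-.074,-.029,.074)+(YAW,),A(-.074,-.012,.074)])
E
```

```text
pos [0.3896 0.2895 0.3006] az 8.81 w 0.0849 t 3.25 F [0.4 0.5 0.8]
(np.float64(0.4832), np.float64(0.2753), np.float64(0.15), 11.9) -> [0.0908 0.0283 0.1503] -3.1
(np.float64(0.4832), np.float64(0.2753), np.float64(0.074), 11.9) -> [0.0911 0.0283 0.2263] -3.1
(np.float64(0.4797), np.float64(0.2919), np.float64(0.074)) -> [0.0901 0.0114 0.2263]
```

Emit:
{"api": "servo_tool", "payload": {
  "targets": [
    {"gripper": 0.0,"x": 0.04,"y": 0.012,"z": 0.04,"roll": -3},
    {"gripper": 0.0,"x": 0.07,"y": 0.022,"z": 0.08,"roll": -3},
    {"gripper": 0.0,"x": 0.091,"y": 0.028,"z": 0.13,"roll": -3},
    {"gripper": 0.0,"x": 0.091,"y": 0.028,"z": 0.17,"roll": -3},
    {"gripper": 0.0,"x": 0.091,"y": 0.028,"z": 0.17,"roll": -3}
  ]
}}

```text
time_s: 3.88
position: [0.4839, 0.2733, 0.1291]
tool_rot: [0.995, 0.102, -0.003, 0.001]
wrist_force: [-0.2, 0.2, 1.7]
gripper_width: -0.0002
```

Run:
```python
from h import *
print(toA(r.get_obs()['position']))
snap('wrist','w3.png')
plan([A(-.074,-.029,.074)+(YAW,)])
```

```text
[-0.0737 -0.0311  0.1291]
pos [0.4845 0.2745 0.131 ] az 11.7 w 0.0001 t 3.92 F [-0.1  0.2 -0.3]
(np.float64(0.4832), np.float64(0.2753), np.float64(0.074), 11.9) -> [-0.0009 -0.001   0.057 ] -0.2
```

View pics/w3.png

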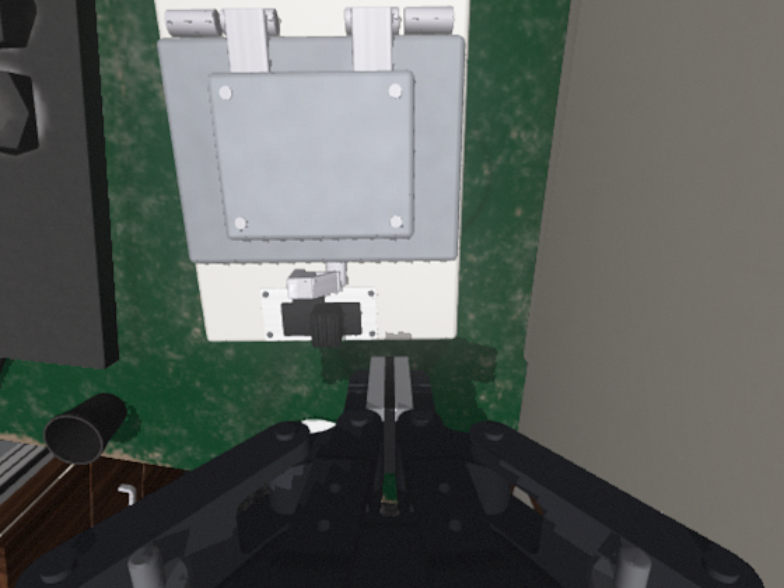

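Emit:
{"api": "servo_tool", "payload": {
  "targets": [
    {"gripper": 0.0,"x": 0.0,"y": -0.001,"z": 0.03,"roll": 0},
    {"gripper": 0.0,"x": 0.0,"y": -0.001,"z": 0.057,"roll": 0},
    {"gripper": 0.0,"x": 0.0,"y": -0.001,"z": 0.057,"roll": 0},
    {"gripper": 0.0,"x": 0.0,"y": -0.005,"z": 0.057,"roll": 0},
    {"gripper": 0.0,"x": 0.0,"y": -0.01,"z": 0.057,"roll": 0}
  ]
}}

```text
time_s: 4.55
position: [0.4832, 0.2851, 0.0759]
tool_rot: [0.995, 0.102, -0.0, -0.0]
wrist_force: [0.7, -2.8, 0.3]
gripper_width: 0.0
```

Run:
```python
from h import *
o=r.get_obs();print(toA(o['position']),o['wrist_force'])
snap('wrist','w4.png')
```

```text
[-0.0719 -0.0194  0.0759] [ 0.66299887 -2.77820802  0.29867364]
```

View pics/w4.png

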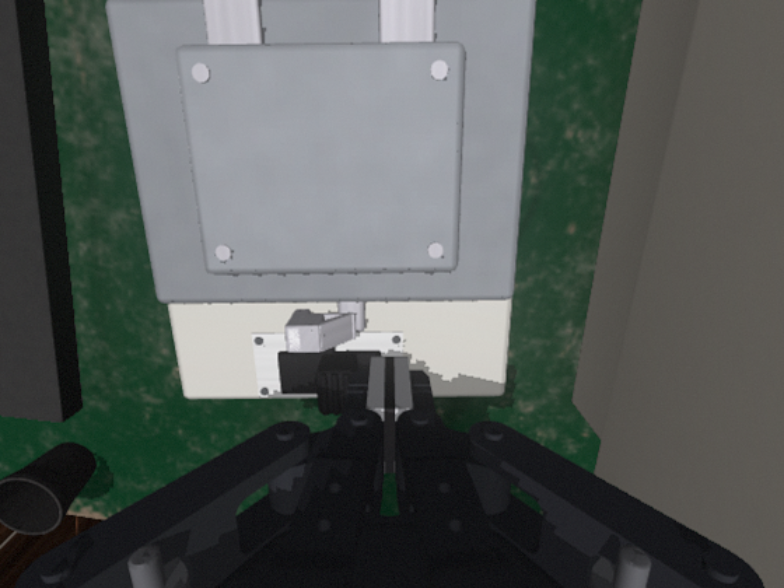

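Emit:
{"api": "servo_tool", "payload": {
  "targets": [
    {"gripper": 0.0,"x": 0.0,"y": -0.003,"z": 0,"roll": 0},
    {"gripper": 0.0,"x": 0.0,"y": -0.006,"z": 0,"roll": 0},
    {"gripper": 0.0,"x": 0.0,"y": -0.009,"z": 0,"roll": 0},
    {"gripper": 0.0,"x": 0.0,"y": -0.0105,"z": 0,"roll": 0},
    {"gripper": 0.0,"x": 0.0,"y": -0.0105,"z": 0,"roll": 0},
    {"gripper": 0.0,"x": 0.0,"y": -0.0105,"z": 0,"roll": 0},
    {"gripper": 0.0,"x": 0.0,"y": -0.0105,"z": 0,"roll": 0},
    {"gripper": 0.0,"x": 0.0,"y": -0.0105,"z": 0,"roll": 0}
  ]
}}

```text
time_s: 5.6
position: [0.4811, 0.296, 0.0759]
tool_rot: [0.995, 0.102, -0.0, -0.0]
wrist_force: [0.1, -2.1, 5.3]
gripper_width: -0.0001
```

Run:
```python
from h import *
o=r.get_obs();print(toA(o['position']),o['wrist_force'])
snap('wrist','w5.png')
```

```text
[-0.0718 -0.0083  0.0759] [ 0.1024207  -2.0683862   5.33137755]
```

View pics/w5.png

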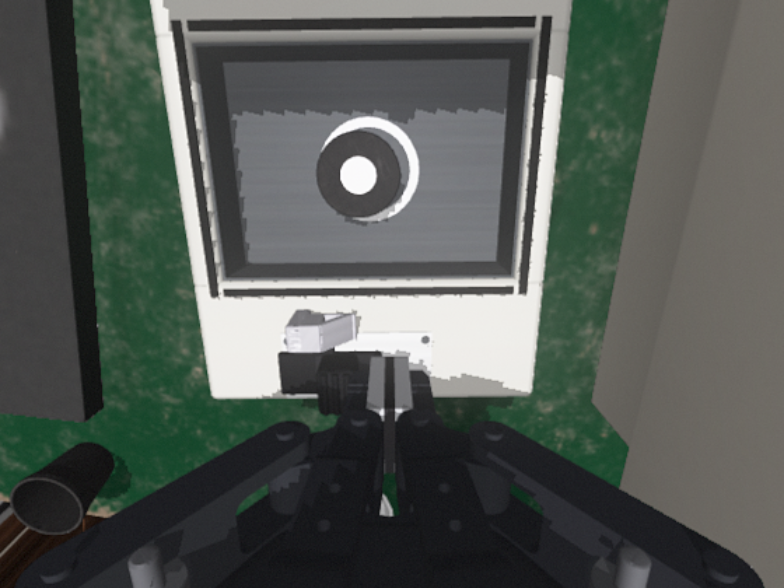

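Emit:
{"api": "servo_tool", "payload": {
  "targets": [
    {"gripper": 0.0,"x": -0.002,"y": 0.008,"z": 0,"roll": 0},
    {"gripper": 0.0,"x": -0.002,"y": 0.016,"z": 0,"roll": 0},
    {"gripper": 0.0,"x": -0.002,"y": 0.016,"z": -0.04,"roll": 0},
    {"gripper": 0.06,"x": -0.002,"y": 0.008,"z": -0.09,"roll": 0},
    {"gripper": 0.06,"x": -0.002,"y": 0.0,"z": -0.1,"roll": 0},
    {"gripper": 0.06,"x": -0.002,"y": 0.0,"z": -0.1,"roll": 0}
  ]
}}

```text
time_s: 6.4
position: [0.4789, 0.2962, 0.176]
tool_rot: [0.995, 0.102, 0.0, -0.001]
wrist_force: [-0.1, -0.2, -1.3]
gripper_width: 0.0544
```

Run:
```python
from h import *
o=r.get_obs();print(toA(o['position']),o['wrist_force'])
snap('wrist','w6.png')
snap('side','s6.png')
import pickle;pickle.dump(cam('wrist'),open('pics/w6.pkl','wb'))
```

```text
[-0.0739 -0.0076  0.176 ] [-0.06534434 -0.22573464 -1.28911421]
```

View pics/w6.png

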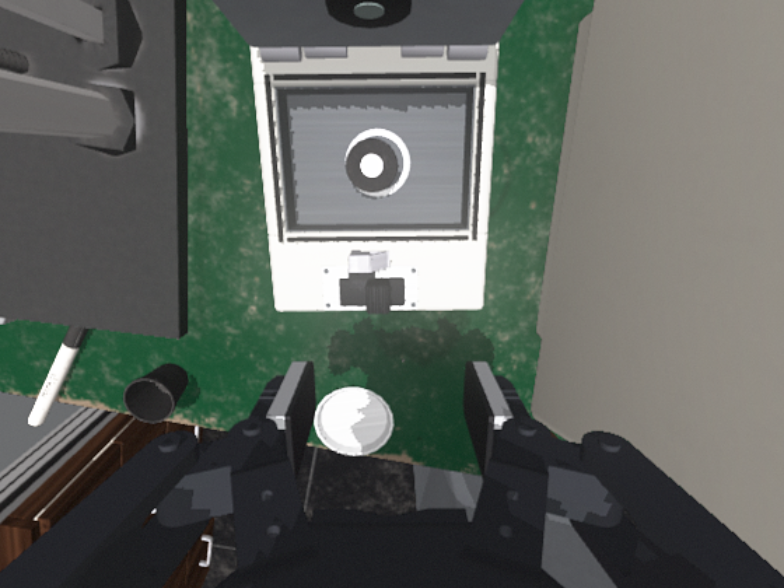

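View pics/s6.png

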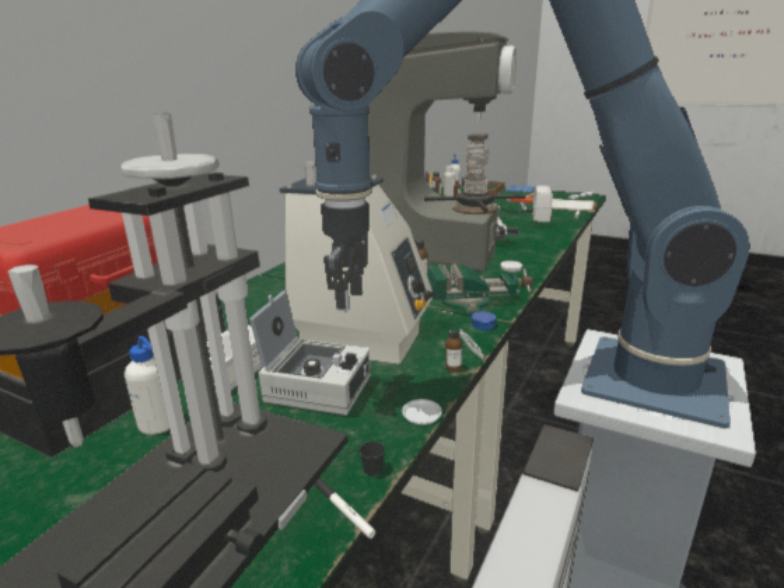

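Run:
```python
from h import *
for f,(u0,v0,u1,v1),th in[('w6.png',(225,85,310,150),0)]:
    im=np.load('pics/'+f+'.npy')
    crop=im[v0:v1,u0:u1]; cv2.imwrite('pics/z4.png',cv2.resize(crop[:,:,::-1],None,fx=8,fy=8,interpolation=2))
    g=crop.max(2)
    m=((g>200)*255).astype(np.uint8)
    n,l,s,c=cv2.connectedComponentsWithStats(m)
    for i in range(1,n):
        if s[i,4]>60:print(i,s[i],c[i]+[u0,v0])
    print('pts')
im=np.load('pics/w6.png.npy')
m=((im.min(2)>140)*255).astype(np.uint8)[270:330,222:286]
c=max(cv2.findContours(m,0,2)[0],key=cv2.contourArea);e=cv2.fitEllipse(cv2.convexHull(c));print(e)
P=ray('wrist',e[0][0]+222,e[0][1]+270,.008);print('pan',P,toA(P))
for u,v in[(275,310),(486,309)]:
    P=ray('wrist',u/1.4,v/1.4,.066);print(P,toA(P))
```

```text
1 [ 22   7  46  48 439] [276.14806378 110.35535308]
2 [ 32  25  17  17 223] [265.02242152 117.86995516]
pts
((29.940277099609375, 30.60409927368164), (49.036415100097656, 56.34108352661133), 95.76303100585938)
pan [0.34293276 0.299046   0.008     ] [-0.2063  0.0232  0.008 ]
[0.45171404 0.36322431 0.066     ] [-0.0866  0.0636  0.066 ]
[0.4790926  0.23467918 0.066     ] [-0.0864 -0.0679  0.066 ]
```

View pics/z4.png

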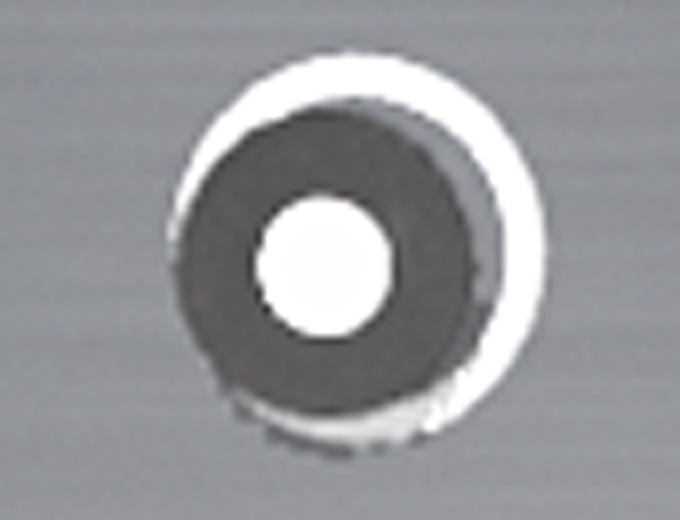

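Run:
```python
from h import *
for n,u,v,z in[('mount',265.5,117.6,.059),('ring',269.75,116.3,.040)]:
    P=ray('wrist',u,v,z);print(n,P,toA(P))
    q=proj('top',P);print('top',q)
im=np.load('pics/top0.png.npy')
plan([(.5566,.3178,.176)])
```

```text
mount [0.54882717 0.32107668 0.059     ] [-0.0003  0.0023  0.059 ]
top (np.float64(194.4270875776185), np.float64(198.22098322785496))
ring [0.55021561 0.31832582 0.04      ] [ 0.0005 -0.0007  0.04  ]
top (np.float64(196.82410653827708), np.float64(199.26279116319552))
pos [0.4785 0.2948 0.1745] az 11.73 w 0.0597 t 6.5 F [ 0.3  0.2 -0.6]
(0.5566, 0.3178, 0.176) -> [ 0.0812 -0.0066 -0.0017]
```

Emit:
{"api": "servo_tool", "payload": {
  "targets": [
    {"gripper": 0.055,"x": 0.03,"y": -0.004,"z": 0.0,"roll": 0},
    {"gripper": 0.055,"x": 0.055,"y": -0.008,"z": 0.02,"roll": 0},
    {"gripper": 0.055,"x": 0.055,"y": -0.011,"z": 0.05,"roll": 0},
    {"gripper": 0.055,"x": 0.055,"y": -0.011,"z": 0.05,"roll": 0},
    {"gripper": 0.055,"x": 0.055,"y": -0.011,"z": 0.05,"roll": 0}
  ]
}}

```text
time_s: 7.12
position: [0.5297, 0.3165, 0.1243]
tool_rot: [0.995, 0.102, -0.002, 0.001]
wrist_force: [-0.6, 0.3, 1.6]
gripper_width: 0.0551
```

Run:
```python
from h import *
o=r.get_obs();print(o['position'],toA(o['position']),o['wrist_force'])
snap('wrist','w7.png')
for i in range(3):print(r.get_obs()['position'])
```

```text
[0.52973711 0.31645708 0.12434519] [-0.0199  0.0017  0.1243] [-0.58476019  0.3383809   1.62297047]
[0.53010267 0.31666608 0.12501665]
[0.53010267 0.31666608 0.12501665]
[0.53010267 0.31666608 0.12501665]
```

View pics/w7.png

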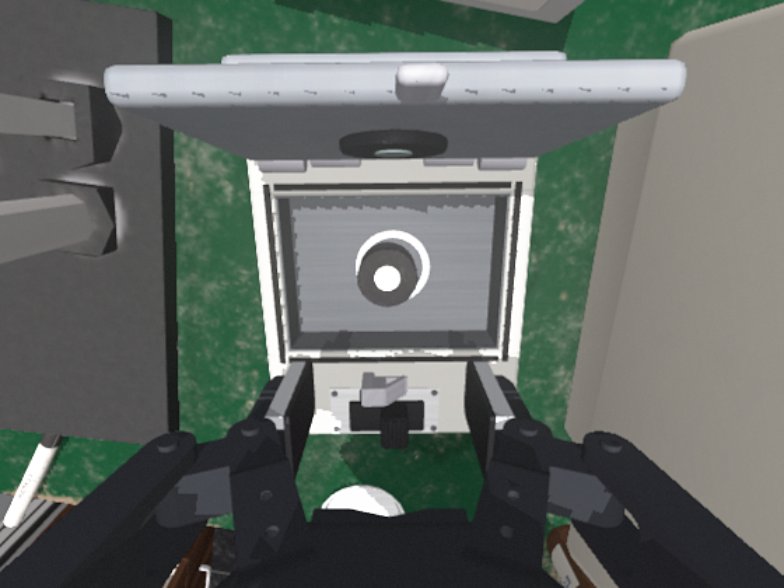

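Run:
```python
from h import *
im=np.load('pics/s6.png.npy')
cv2.imwrite('pics/z5.png',cv2.resize(im[120:300,180:310,::-1],None,fx=4,fy=4,interpolation=2)[:720])
snap('side','s7.png')
im=np.load('pics/s7.png.npy')
cv2.imwrite('pics/z6.png',cv2.resize(im[120:300,160:310,::-1],None,fx=4,fy=4,interpolation=2)[:720])
c=-cam('wrist')[1].T@cam('wrist')[2];print('cam',c,toA(c))
print('cam px side',np.array(proj('side',c)))
for n,u,v,z in[('mount',387/1.4,276.5/1.4,.059),('ring',393/1.4,266/1.4,.04),('deckL',285/1.4,432/1.4,.066),('deckR',518/1.4,432/1.4,.066)]:
    P=ray('wrist',u,v,z);print(n,P,toA(P))
plan([(.549,.321,.125)])
```

```text
cam [0.60612978 0.33423204 0.26760619] [0.0585 0.0033 0.2676]
cam px side [192.36479341 177.89320225]
mount [0.55026941 0.32349808 0.059     ] [0.0016 0.0044 0.059 ]
ring [0.55167658 0.32050945 0.04      ] [0.0024 0.0011 0.04  ]
deckL [0.45364631 0.3610006  0.066     ] [-0.0852  0.061   0.066 ]
deckR [0.47979513 0.23505144 0.066     ] [-0.0856 -0.0677  0.066 ]
pos [0.5303 0.3168 0.1253] az 11.72 w 0.0553 t 7.22 F [-0.1 -0.4  0.7]
(0.549, 0.321, 0.125) -> [ 0.0192 -0.0003  0.0003]
```

View pics/z6.png

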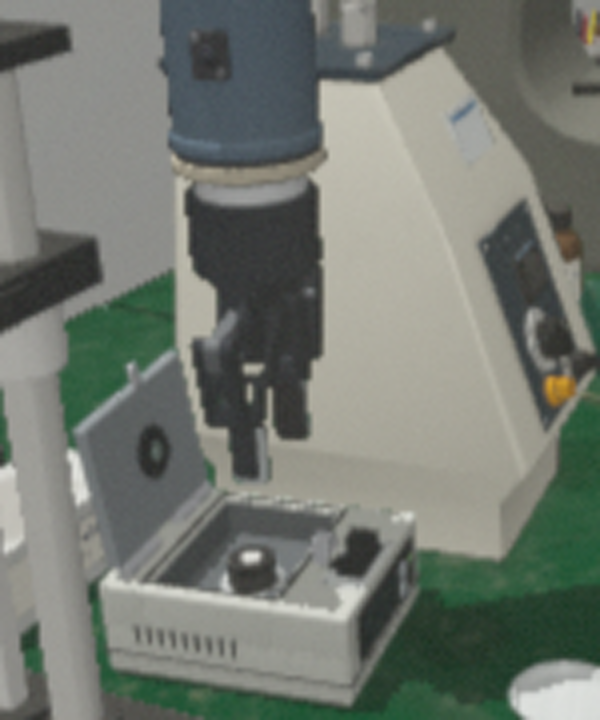

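Emit:
{"api": "servo_tool", "payload": {
  "targets": [
    {"gripper": 0.055,"x": 0.0205,"y": -0.002,"z": 0.02,"roll": 0},
    {"gripper": 0.055,"x": 0.0205,"y": -0.002,"z": 0.05,"roll": 0},
    {"gripper": 0.055,"x": 0.0205,"y": -0.002,"z": 0.072,"roll": 0},
    {"gripper": 0.055,"x": 0.0205,"y": -0.002,"z": 0.082,"roll": 0},
    {"gripper": 0.055,"x": 0.0205,"y": -0.002,"z": 0.082,"roll": 0}
  ]
}}

```text
time_s: 7.85
position: [0.5499, 0.3229, 0.0436]
tool_rot: [0.995, 0.102, -0.0, 0.0]
wrist_force: [0.5, 0.5, 1.1]
gripper_width: 0.055
```

Run:
```python
from h import *
o=r.get_obs();print(o['position'],toA(o['position']),o['wrist_force'])
snap('wrist','w8.png')
```

```text
[0.549916   0.32288026 0.04363171] [0.0011 0.0038 0.0436] [0.4887572  0.49312053 1.12417859]
```

View pics/w8.png

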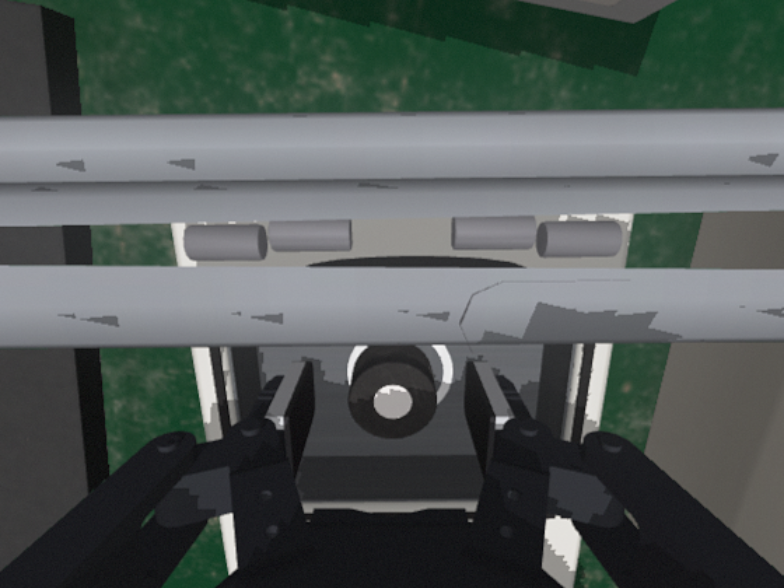

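Run:
```python
from h import *
o=r.get_obs();p=o['position'];print(np.array(proj('wrist',[p[0],p[1],.059]))*1.4)
P=ray('wrist',393/1.4,397/1.4,.059);print(P,p)
plan([P])
```

```text
[393.48497887 398.93865776]
[0.55090154 0.32345852 0.059     ] [0.55020297 0.32314273 0.04418274]
pos [0.5502 0.3231 0.0442] az 11.72 w 0.0548 t 7.9 F [-0.5  0.6  0.3]
[0.55090154 0.32345852 0.059     ] -> [ 0.0007 -0.0002 -0.0148]
```

Emit:
{"api": "servo_tool", "payload": {
  "targets": [
    {"gripper": 0.02,"x": 0.0005,"y": 0,"z": 0.001,"roll": 0},
    {"gripper": 0.02,"x": 0.0005,"y": 0,"z": 0.001,"roll": 0},
    {"gripper": 0.02,"x": 0.0005,"y": 0,"z": 0.001,"roll": 0},
    {"gripper": 0.02,"x": 0.0005,"y": 0,"z": 0.001,"roll": 0},
    {"gripper": 0.02,"x": 0.0005,"y": 0,"z": -0.015,"roll": 0},
    {"gripper": 0.02,"x": 0.0005,"y": 0,"z": -0.05,"roll": 0},
    {"gripper": 0.02,"x": 0.0,"y": 0,"z": -0.09,"roll": 0},
    {"gripper": 0.02,"x": -0.03,"y": 0,"z": -0.1,"roll": 0},
    {"gripper": 0.02,"x": -0.07,"y": 0,"z": -0.1,"roll": 0},
    {"gripper": 0.02,"x": -0.1,"y": 0,"z": -0.1,"roll": 0},
    {"gripper": 0.02,"x": -0.1,"y": 0,"z": -0.1,"roll": 0}
  ]
}}

```text
time_s: 9.28
position: [0.4506, 0.3028, 0.1457]
tool_rot: [0.995, 0.103, 0.0, 0.0]
wrist_force: [1.4, 0.8, -0.9]
gripper_width: 0.0281
```

Run:
```python
from h import *
o=r.get_obs();print(o['position'],o['gripper_width'],o['wrist_force'],o['qpos'])
snap('wrist','w9.png')
plan([(.343,.2995,.144),(.343,.2995,.03)])
```

```text
[0.45058949 0.30276933 0.14569245] 0.028051490804966592 [ 1.44678892  0.76162657 -0.88948721] [-0.38352461  0.50018888 -0.43348115  1.88783961  0.28154382  0.81316611
 -2.32968159]
pos [0.4522 0.3031 0.1456] az 11.78 w 0.0282 t 9.32 F [ 0.7  0.7 -0.1]
(0.343, 0.2995, 0.144) -> [-0.1076 -0.0188  0.0015] 
(0.343, 0.2995, 0.03) -> [-0.1078 -0.0188  0.1155]
```

View pics/w9.png

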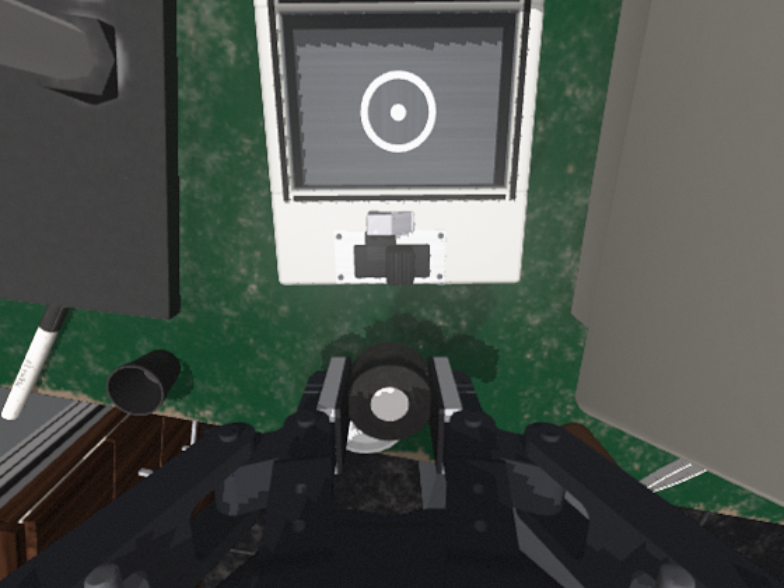

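Run:
```python
from h import *
P=ray('wrist',398.5/1.4,112/1.4,.04);print('ring',P,toA(P))
for u,v in((280,284),(520,283)):
  P=ray('wrist',u/1.4,v/1.4,.066);print(P,toA(P))
P=ray('wrist',389.5/1.4,404/1.4,.1607);print(P,toA(P),toA(r.get_obs()['position']))
```

```text
ring [0.5525088  0.32036885 0.04      ] [0.0031 0.0008 0.04  ]
[0.45286521 0.36495913 0.066     ] [-0.0852  0.065   0.066 ]
[0.47995416 0.23809448 0.066     ] [-0.0848 -0.0647  0.066 ]
[0.45013028 0.30400605 0.1607    ] [-0.1004  0.0059  0.1607] [-0.0986  0.0046  0.1456]
```

Emit:
{"api": "servo_tool", "payload": {
  "targets": [
    {"gripper": 0.02,"x": -0.04,"y": -0.007,"z": 0.0,"roll": 0},
    {"gripper": 0.02,"x": -0.08,"y": -0.014,"z": 0.01,"roll": 0},
    {"gripper": 0.02,"x": -0.1075,"y": -0.0185,"z": 0.04,"roll": 0},
    {"gripper": 0.02,"x": -0.1075,"y": -0.0185,"z": 0.08,"roll": 0},
    {"gripper": 0.02,"x": -0.1075,"y": -0.0185,"z": 0.1,"roll": 0},
    {"gripper": 0.02,"x": -0.1075,"y": -0.0185,"z": 0.11,"roll": 0},
    {"gripper": 0.02,"x": -0.1075,"y": -0.0185,"z": 0.11,"roll": 0}
  ]
}}

```text
time_s: 10.2
position: [0.3439, 0.2996, 0.0354]
tool_rot: [0.995, 0.102, 0.001, -0.0]
wrist_force: [-0.3, -1.0, -0.2]
gripper_width: 0.028
```

Run:
```python
from h import *
o=r.get_obs();print(o['position'],o['gripper_width'],o['wrist_force'])
snap('wrist','w10.png');snap('top','t10.png')
im=np.load('pics/t10.png.npy');cv2.imwrite('pics/z7.png',cv2.resize(im[220:310,160:260,::-1],None,fx=6,fy=6,interpolation=2))
print(r.get_obs()['position'])
```

```text
[0.34386067 0.29958795 0.03535162] 0.02800232263463701 [-0.29389721 -0.99636125 -0.20735847]
[0.34396448 0.29968068 0.03604582]
```

View pics/w10.png

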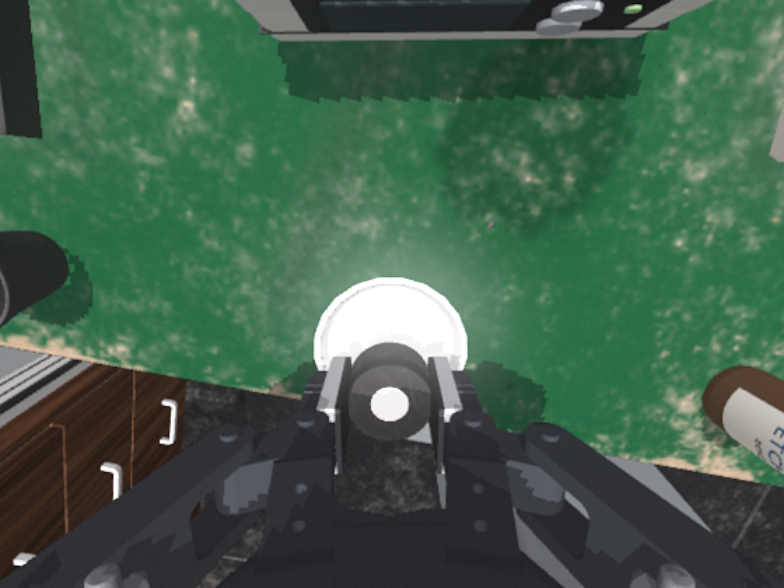

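View pics/z7.png

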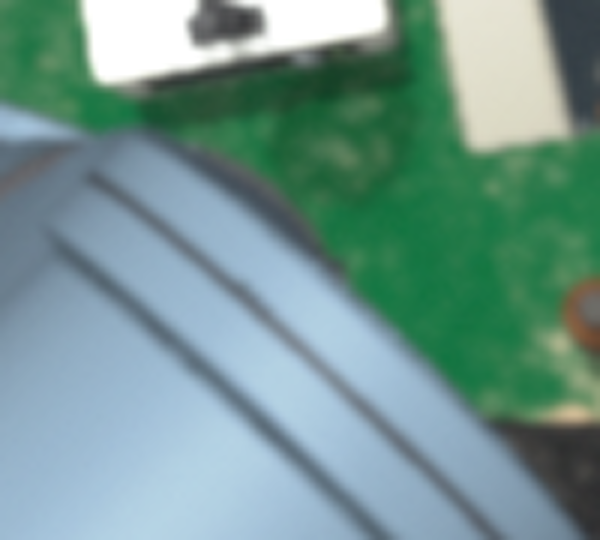

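Run:
```python
from h import *
p=r.get_obs()['position'];a=np.linspace(0,2*np.pi,73)
for c in[(p[0],p[1])]:
    q=np.array([proj('wrist',[c[0]+.032*np.cos(t),c[1]+.032*np.sin(t),.008]) for t in a])*1.4
    print(c,'u',q[:,0].min(),q[:,0].max(),'v',q[:,1].min(),q[:,1].max())
T=ray('wrist',390/1.4,278/1.4,.008);L=ray('wrist',314/1.4,340/1.4,.008);Rr=ray('wrist',468/1.4,340/1.4,.008)
print(T,L,Rr,np.linalg.norm(L-Rr)); 
# circumcentre
import numpy as np
M=2*np.array([T[:2]-L[:2],T[:2]-Rr[:2]]);b=np.array([T[:2]@T[:2]-L[:2]@L[:2],T[:2]@T[:2]-Rr[:2]@Rr[:2]]);C=np.linalg.solve(M,b);print('c',C,np.linalg.norm(T[:2]-C),p)
```

```text
(np.float64(0.34396447652941947), np.float64(0.29968067787785896)) u 319.03907029734535 466.25045400608684 v 275.2882869836015 410.4483278417063
[0.37390227 0.30711554 0.008     ] [0.33994738 0.33364461 0.008     ] [0.35358788 0.26834529 0.008     ] 0.06670879796667979
c [0.34080622 0.29974966] 0.03390582678191609 [0.34396448 0.29968068 0.03604582]
```

Emit:
{"api": "servo_tool", "payload": {
  "targets": [
    {"gripper": 0.02,"x": -0.001,"y": 0,"z": 0.012,"roll": 0},
    {"gripper": 0.02,"x": -0.001,"y": 0,"z": 0.022,"roll": 0},
    {"gripper": 0.02,"x": -0.001,"y": 0,"z": 0.027,"roll": 0},
    {"gripper": 0.02,"x": -0.001,"y": 0,"z": 0.029,"roll": 0},
    {"gripper": 0.02,"x": -0.001,"y": 0,"z": 0.03,"roll": 0}
  ]
}}

```text
time_s: 10.92
position: [0.3429, 0.2995, 0.0064]
tool_rot: [0.995, 0.102, 0.001, -0.0]
wrist_force: [-4.4, -2.7, 22.8]
gripper_width: 0.028
```

Run:
```python
from h import *
o=r.get_obs();print(o['position'],o['gripper_width'],o['wrist_force'])
snap('wrist','w11.png')
print(r.get_obs()['position'])
```

```text
[0.34288028 0.29945415 0.00639037] 0.02803289656511906 [-4.36546737 -2.73314316 22.79904298]
[0.34286605 0.29941467 0.00646094]
```

View pics/w11.png

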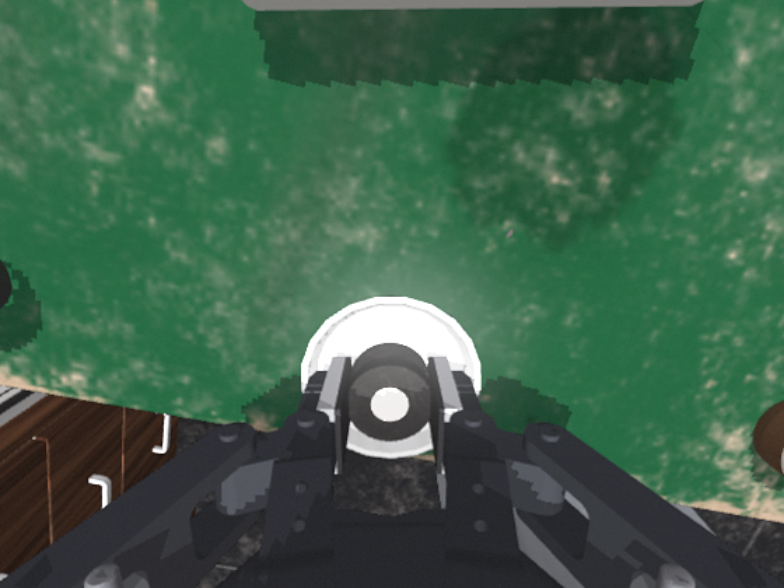

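Emit:
{"api": "servo_tool", "payload": {
  "targets": [
    {"gripper": 0.028,"x": 0,"y": 0,"z": -0.001,"roll": 0},
    {"gripper": 0.037,"x": 0,"y": 0,"z": -0.001,"roll": 0},
    {"gripper": 0.037,"x": 0,"y": 0,"z": -0.001,"roll": 0},
    {"gripper": 0.037,"x": 0,"y": 0,"z": -0.001,"roll": 0},
    {"gripper": 0.037,"x": 0,"y": 0,"z": -0.006,"roll": 0},
    {"gripper": 0.04,"x": 0,"y": 0,"z": -0.02,"roll": 0},
    {"gripper": 0.05,"x": 0,"y": 0,"z": -0.05,"roll": 0},
    {"gripper": 0.05,"x": 0,"y": 0,"z": -0.1,"roll": 0},
    {"gripper": 0.05,"x": 0,"y": 0,"z": -0.15,"roll": 0},
    {"gripper": 0.05,"x": 0,"y": 0,"z": -0.2,"roll": 0},
    {"gripper": 0.05,"x": 0,"y": 0,"z": -0.2,"roll": 0}
  ]
}}

```text
time_s: 12.35
position: [0.3435, 0.3006, 0.2101]
tool_rot: [0.995, 0.102, 0.004, -0.002]
wrist_force: [0.5, 0.0, -1.0]
gripper_width: 0.0504
```

Run:
```python
from h import *
o=r.get_obs();print(o['position'],o['gripper_width'],o['wrist_force'])
snap('wrist','w12.png')
plan([(.37,.25,.4,11.9),(.44,.15,.47,11.9),(.49,0,.47,0),(.50,-.17,.4,-8),(.56,-.171,.25,-8)])
```

```text
[0.34352854 0.30057985 0.21011984] 0.05036664037815344 [ 0.4709829   0.03900061 -1.03755502]
pos [0.3429 0.2996 0.2082] az 11.74 w 0.0499 t 12.4 F [-0.5 -0.3 -0.8]
(0.37, 0.25, 0.4, 11.9) -> [ 0.0176  0.0537 -0.1918] -0.2
(0.44, 0.15, 0.47, 11.9) -> [ 0.0662  0.1657 -0.2617] -0.2
(0.49, 0, 0.47, 0) -> [ 0.0846  0.3228 -0.2619] 11.7
(0.5, -0.17, 0.4, -8) -> [ 0.0594  0.4914 -0.1924] 19.7
(0.56, -0.171, 0.25, -8) -> [ 0.1171  0.5049 -0.042 ] 19.7
```

View pics/w12.png

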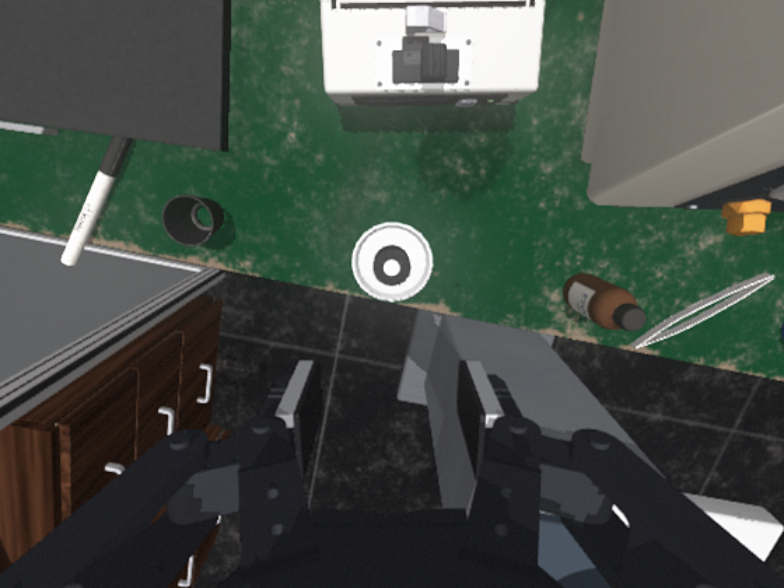

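```bash
cat > tri.py <<'E'
from h import *
def raydir(c,u,v):
    p,R,t=c;return -R.T@t,R.T@np.array([(u-p['cx'])/p['fx'],(v-p['cy'])/p['fy'],1.])
def tri(c1,a,c2,b):
    o1,d1=raydir(c1,*a);o2,d2=raydir(c2,*b);M=np.c_[d1,-d2];s=np.linalg.lstsq(M,o2-o1,rcond=None)[0]
    P,Q=o1+d1*s[0],o2+d2*s[1];return (P+Q)/2,np.linalg.norm(P-Q)
E
python3 - <<'E'
from tri import *
# w1 camera pose
c1=list(cam('wrist')); # intrinsics; rebuild w1 pose from printed centre and tool rot
o=r.get_obs()
# relative camera rotation to the tool
M=Ro.from_quat(o['tool_rot']).as_matrix();Rc=c1[1]@M
oq=np.array([.997,.079,0,-.002]);a=np.radians(8.79)
Mw=np.array([[np.cos(a),np.sin(a),0],[np.sin(a),-np.cos(a),0],[0,0,-1]])
R1=Rc@Mw.T;print(R1[2],'expect -.3018 -.0454 -.9523');t1=-R1@np.array([.5371311,-.18637194,.61312946])
c1=(c1[0],R1,t1);ct=cam('top');s=1.4
for n,a,b in[('mount',(396,50),(514.5,233)),('cap',(474,97),(572,247)),('crank end',(326,131),(493,274)),('tin',(296,272),(470,379)),('hub',(267,53),(448,240)),('wheelbot',(258,162),(459,290))]:
    print(n,*tri(c1,np.array(a)/s,ct,np.array(b)/s))
E
```

```text
[-0.30093026 -0.04687106 -0.95249361] expect -.3018 -.0454 -.9523
mount [ 0.6685621  -0.17490843  0.00489794] 0.0015073431171481726
cap [ 0.61879927 -0.27168324  0.07995461] 0.0010087177170145694
crank end [ 0.55607343 -0.11173138  0.09890035] 0.0006896583459127717
tin [ 0.36080424 -0.07760859  0.01049275] 0.0019698121352521277
hub [ 0.63221961 -0.02918136  0.05954532] 0.003996365972815909
wheelbot [ 0.51481063 -0.04472775  0.12735838] 0.006419929703853288
```

Run:
```python
from h import *
plan([(.37,.25,.4),(.44,.15,.47),(.49,0,.47),(.52,-.12,.45),(.59,-.18,.27)])
```

```text
pos [0.3429 0.2996 0.2082] az 11.74 w 0.0499 t 12.4 F [-0.5 -0.3 -0.8]
(0.37, 0.25, 0.4) -> [ 0.0176  0.0537 -0.1918] 
(0.44, 0.15, 0.47) -> [ 0.0662  0.1657 -0.2617] 
(0.49, 0, 0.47) -> [ 0.0846  0.3228 -0.2619] 
(0.52, -0.12, 0.45) -> [ 0.0895  0.4464 -0.2421] 
(0.59, -0.18, 0.27) -> [ 0.1447  0.5197 -0.0619]
```

Emit:
{"api": "servo_tool", "payload": {
  "targets": [
    {"gripper": 0.055,"x": 0.003,"y": 0.01,"z": -0.055,"roll": 0},
    {"gripper": 0.055,"x": 0.007,"y": 0.02,"z": -0.11,"roll": 0},
    {"gripper": 0.055,"x": 0.012,"y": 0.035,"z": -0.16,"roll": 0},
    {"gripper": 0.055,"x": 0.025,"y": 0.06,"z": -0.21,"roll": 0},
    {"gripper": 0.055,"x": 0.04,"y": 0.09,"z": -0.25,"roll": 0},
    {"gripper": 0.055,"x": 0.055,"y": 0.14,"z": -0.262,"roll": 0},
    {"gripper": 0.055,"x": 0.07,"y": 0.195,"z": -0.262,"roll": 0},
    {"gripper": 0.055,"x": 0.08,"y": 0.25,"z": -0.262,"roll": 0},
    {"gripper": 0.055,"x": 0.085,"y": 0.31,"z": -0.262,"roll": 0},
    {"gripper": 0.055,"x": 0.088,"y": 0.37,"z": -0.26,"roll": 0},
    {"gripper": 0.055,"x": 0.09,"y": 0.43,"z": -0.25,"roll": 0},
    {"gripper": 0.055,"x": 0.1,"y": 0.47,"z": -0.21,"roll": 0},
    {"gripper": 0.055,"x": 0.12,"y": 0.5,"z": -0.17,"roll": 0},
    {"gripper": 0.055,"x": 0.135,"y": 0.52,"z": -0.12,"roll": 0},
    {"gripper": 0.055,"x": 0.145,"y": 0.52,"z": -0.07,"roll": 0},
    {"gripper": 0.055,"x": 0.145,"y": 0.52,"z": -0.062,"roll": 0}
  ]
}}

```text
time_s: 14.4
position: [0.5884, -0.1794, 0.2654]
tool_rot: [0.995, 0.103, -0.001, -0.003]
wrist_force: [-0.4, -0.1, 0.8]
gripper_width: 0.0549
```

Run:
```python
from h import *
o=r.get_obs();print(o['position'],o['gripper_width'],o['wrist_force'],o['qpos'])
im=snap('wrist','w13.png')
```

```text
[ 0.58836616 -0.17942602  0.2653773 ] 0.05487807599867668 [-0.44602549 -0.13669979  0.83577275] [ 0.33798279  0.46324993 -0.1816541   1.54538541  0.08351887  1.14467501
 -1.22500486]
```

View pics/w13.png

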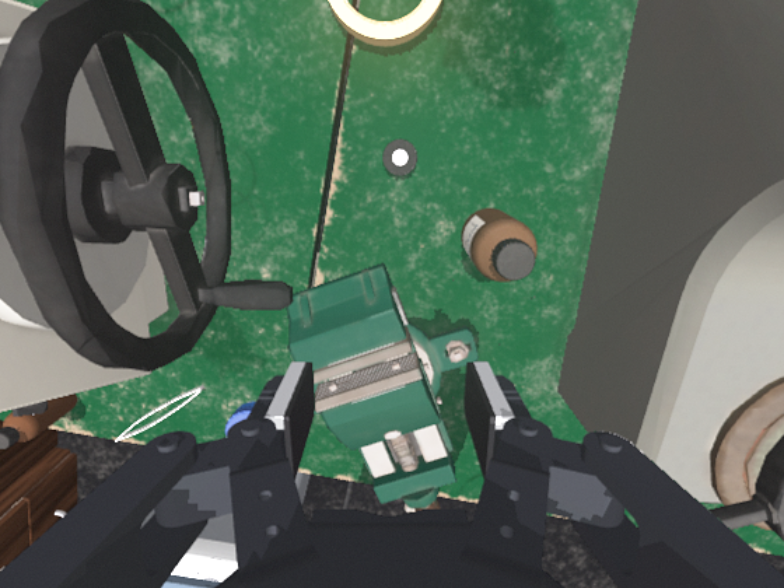

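Run:
```python
from h import *
im=np.load('pics/w13.png.npy')
cv2.imwrite('pics/z8.png',cv2.resize(im[90:135,265:310,::-1],None,fx=12,fy=12,interpolation=2))
m=((im.max(2)<110)*255).astype(np.uint8)[95:130,268:305]
for n in(.016,):
  c=max(cv2.findContours(m,0,2)[0],key=cv2.contourArea);e=cv2.minEnclosingCircle(c);print(e,cv2.boundingRect(c))
  P=ray('wrist',e[0][0]+268,e[0][1]+95,.012);print(P)
P=ray('wrist',400/1.4,157.5/1.4,.016);print('dot',P)
plan([(P[0]-.03,P[1],.12),(P[0],P[1],.006)])
```

```text
((17.483333587646484, 18.566667556762695), 14.645511627197266) (5, 4, 25, 30)
[ 0.66640724 -0.17047668  0.012     ]
dot [ 0.66766575 -0.17041326  0.016     ]
pos [ 0.5889 -0.1797  0.2671] az 11.78 w 0.0549 t 14.45 F [-1.2  0.5 -0.4]
(np.float64(0.6376657531518876), np.float64(-0.17041325631809523), 0.12) -> [0.0495 0.0015 0.1471] 
(np.float64(0.6676657531518876), np.float64(-0.17041325631809523), 0.006) -> [0.0788 0.0082 0.2611]
```

View pics/z8.png

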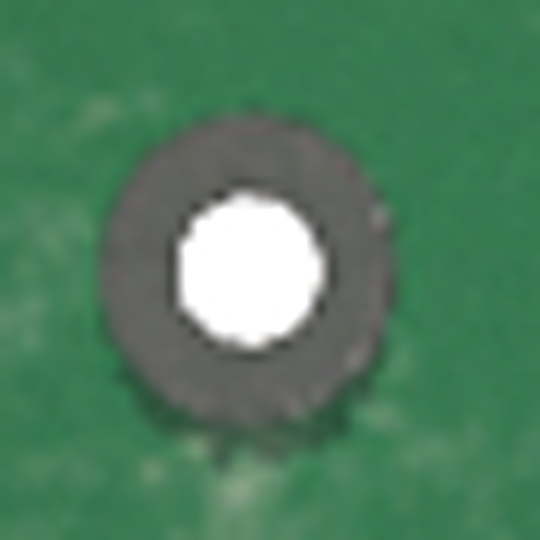

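Emit:
{"api": "servo_tool", "payload": {
  "targets": [
    {"gripper": 0.055,"x": 0.025,"y": 0.001,"z": 0.04,"roll": 0},
    {"gripper": 0.055,"x": 0.05,"y": 0.0015,"z": 0.09,"roll": 0},
    {"gripper": 0.055,"x": 0.05,"y": 0.0015,"z": 0.14,"roll": 0},
    {"gripper": 0.055,"x": 0.05,"y": 0.0015,"z": 0.165,"roll": 0},
    {"gripper": 0.055,"x": 0.05,"y": 0.0015,"z": 0.165,"roll": 0}
  ]
}}

```text
time_s: 15.08
position: [0.6378, -0.1701, 0.1022]
tool_rot: [0.995, 0.103, -0.001, -0.002]
wrist_force: [-0.0, -0.2, 0.9]
gripper_width: 0.0549
```

Run:
```python
from h import *
o=r.get_obs();print(o['position'],o['gripper_width'],o['wrist_force'])
im=snap('wrist','w14.png')
```

```text
[ 0.63783055 -0.17011071  0.10221257] 0.05489697169915661 [-0.00950555 -0.20720839  0.8677765 ]
```

View pics/w14.png

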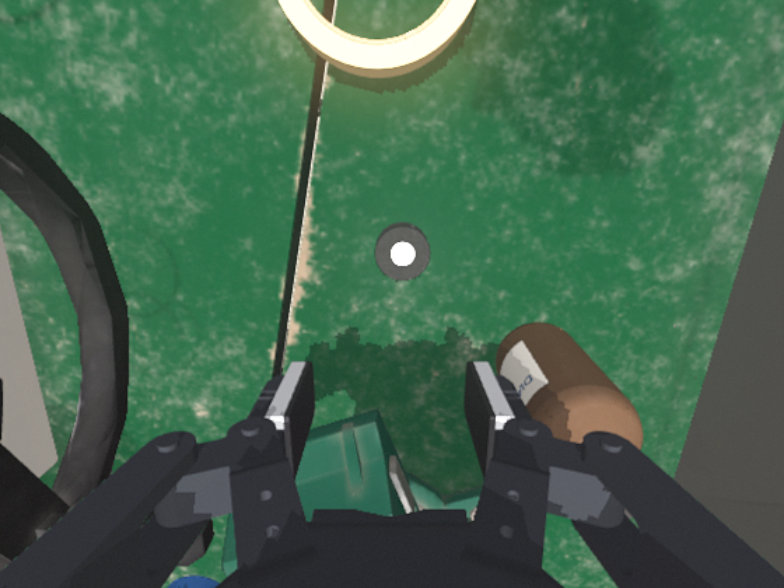

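Run:
```python
from h import *
P=ray('wrist',402.7/1.4,252.5/1.4,.016);print('dot',P)
plan([(P[0],P[1],.1),(P[0],P[1],.005)])
```

```text
dot [ 0.66831354 -0.16993159  0.016     ]
pos [ 0.6388 -0.1703  0.1037] az 11.78 w 0.0551 t 15.12 F [-0.3 -0.1  0.9]
(np.float64(0.6683135356077063), np.float64(-0.16993158588300983), 0.1) -> [0.029  0.0056 0.0037] 
(np.float64(0.6683135356077063), np.float64(-0.16993158588300983), 0.005) -> [0.0288 0.006  0.0987]
```

Emit:
{"api": "servo_tool", "payload": {
  "targets": [
    {"gripper": 0.055,"x": 0.029,"y": 0.006,"z": 0.0,"roll": 0},
    {"gripper": 0.055,"x": 0.029,"y": 0.006,"z": 0.04,"roll": 0},
    {"gripper": 0.055,"x": 0.029,"y": 0.006,"z": 0.08,"roll": 0},
    {"gripper": 0.055,"x": 0.029,"y": 0.006,"z": 0.096,"roll": 0},
    {"gripper": 0.055,"x": 0.029,"y": 0.006,"z": 0.098,"roll": 0},
    {"gripper": 0.055,"x": 0.029,"y": 0.006,"z": 0.098,"roll": 0}
  ]
}}

```text
time_s: 15.88
position: [0.6698, -0.1702, 0.0078]
tool_rot: [0.995, 0.103, 0.002, -0.002]
wrist_force: [0.4, -0.2, -0.1]
gripper_width: 0.0549
```

Run:
```python
from h import *
o=r.get_obs();p=o['position'];print(p,o['gripper_width'],o['wrist_force'])
im=snap('wrist','w15.png');print(np.array(proj('wrist',[p[0],p[1],.016]))*1.4)
```

```text
[ 0.66980328 -0.17018287  0.00782577] 0.05489319224423687 [ 0.35079485 -0.17518264 -0.0603827 ]
[393.27816717 388.72506335]
```

View pics/w15.png

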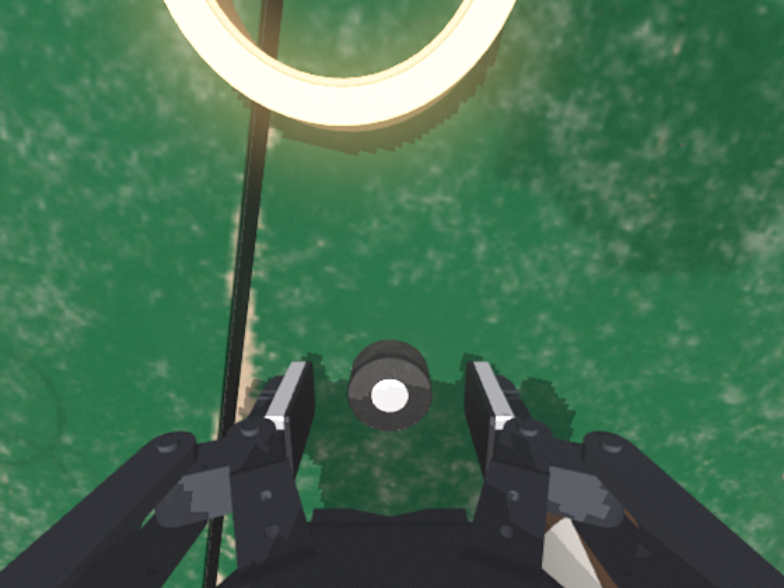

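Emit:
{"api": "servo_tool", "payload": {
  "targets": [
    {"gripper": 0.055,"x": -0.001,"y": 0,"z": 0.0025,"roll": 0},
    {"gripper": 0.02,"x": -0.001,"y": 0,"z": 0.0025,"roll": 0},
    {"gripper": 0.02,"x": -0.001,"y": 0,"z": 0.0025,"roll": 0},
    {"gripper": 0.02,"x": -0.001,"y": 0,"z": 0.0025,"roll": 0},
    {"gripper": 0.02,"x": -0.001,"y": 0,"z": 0.0025,"roll": 0}
  ]
}}

```text
time_s: 16.55
position: [0.6691, -0.1705, 0.0062]
tool_rot: [0.995, 0.102, 0.002, -0.001]
wrist_force: [-1.7, -0.9, 6.1]
gripper_width: 0.0274
```

Run:
```python
from h import *
plan([(.6,-.17,.3),(.54,-.15,.45),(.49,0,.47),(.44,.15,.47),A(-.09,0,.32),A(-.06,0,.18)])
```

```text
pos [ 0.6691 -0.1705  0.0062] az 11.76 w 0.0274 t 16.55 F [-1.7 -0.9  6.1]
(0.6, -0.17, 0.3) -> [-0.066  -0.0152 -0.2941] 
(0.54, -0.15, 0.45) -> [-0.1199 -0.0473 -0.4443] 
(0.49, 0, 0.47) -> [-0.1382 -0.2044 -0.4641] 
(0.44, 0.15, 0.47) -> [-0.1566 -0.3615 -0.4638] 
(np.float64(0.4615), np.float64(0.3003), np.float64(0.32)) -> [-0.1057 -0.5039 -0.3132] 
(np.float64(0.4909), np.float64(0.3065), np.float64(0.18)) -> [-0.0763 -0.5037 -0.1731]
```

Emit:
{"api": "servo_tool", "payload": {
  "targets": [
    {"gripper": 0.02,"x": 0,"y": 0,"z": -0.03,"roll": 0},
    {"gripper": 0.02,"x": 0,"y": 0,"z": -0.08,"roll": 0},
    {"gripper": 0.02,"x": 0,"y": 0,"z": -0.14,"roll": 0},
    {"gripper": 0.02,"x": -0.01,"y": -0.003,"z": -0.2,"roll": 0},
    {"gripper": 0.02,"x": -0.04,"y": -0.009,"z": -0.25,"roll": 0},
    {"gripper": 0.02,"x": -0.066,"y": -0.015,"z": -0.3,"roll": 0},
    {"gripper": 0.02,"x": -0.085,"y": -0.025,"z": -0.355,"roll": 0},
    {"gripper": 0.02,"x": -0.105,"y": -0.035,"z": -0.41,"roll": 0},
    {"gripper": 0.02,"x": -0.12,"y": -0.05,"z": -0.455,"roll": 0},
    {"gripper": 0.02,"x": -0.13,"y": -0.1,"z": -0.464,"roll": 0},
    {"gripper": 0.02,"x": -0.135,"y": -0.155,"z": -0.464,"roll": 0},
    {"gripper": 0.02,"x": -0.14,"y": -0.21,"z": -0.464,"roll": 0},
    {"gripper": 0.02,"x": -0.145,"y": -0.265,"z": -0.464,"roll": 0},
    {"gripper": 0.02,"x": -0.15,"y": -0.32,"z": -0.464,"roll": 0},
    {"gripper": 0.02,"x": -0.15,"y": -0.375,"z": -0.464,"roll": 0},
    {"gripper": 0.02,"x": -0.14,"y": -0.43,"z": -0.45,"roll": 0},
    {"gripper": 0.02,"x": -0.12,"y": -0.475,"z": -0.41,"roll": 0},
    {"gripper": 0.02,"x": -0.106,"y": -0.504,"z": -0.36,"roll": 0},
    {"gripper": 0.02,"x": -0.106,"y": -0.504,"z": -0.31,"roll": 0},
    {"gripper": 0.02,"x": -0.106,"y": -0.504,"z": -0.31,"roll": 0}
  ]
}}

```text
time_s: 19.05
position: [0.4597, 0.2989, 0.3139]
tool_rot: [0.995, 0.103, -0.001, 0.001]
wrist_force: [-0.8, -0.3, 0.7]
gripper_width: 0.0275
```

Run:
```python
from h import *
plan([A(-.09,0,.18),A(-.09,0,.15)])
```

```text
pos [0.4597 0.2989 0.3139] az 11.8 w 0.0275 t 19.05 F [-0.8 -0.3  0.7]
(np.float64(0.4615), np.float64(0.3003), np.float64(0.18)) -> [ 0.0023 -0.0011  0.1339] 
(np.float64(0.4615), np.float64(0.3003), np.float64(0.15)) -> [ 0.0023 -0.0011  0.1639]
```

Emit:
{"api": "servo_tool", "payload": {
  "targets": [
    {"gripper": 0.02,"x": 0.002,"y": -0.001,"z": 0.05,"roll": 0},
    {"gripper": 0.02,"x": 0.002,"y": -0.001,"z": 0.1,"roll": 0},
    {"gripper": 0.02,"x": 0.002,"y": -0.001,"z": 0.15,"roll": 0},
    {"gripper": 0.02,"x": 0.002,"y": -0.001,"z": 0.165,"roll": 0},
    {"gripper": 0.02,"x": 0.002,"y": -0.001,"z": 0.165,"roll": 0}
  ]
}}

```text
time_s: 19.68
position: [0.4621, 0.3005, 0.1503]
tool_rot: [0.995, 0.103, -0.0, 0.0]
wrist_force: [-0.0, 0.1, 0.3]
gripper_width: 0.0273
```

Run:
```python
from h import *
o=r.get_obs();p=o['position'];print(p,toA(p),o['gripper_width'])
im=snap('wrist','w16.png')
cv2.imwrite('pics/z9.png',cv2.resize(im[50:150,230:340,::-1],None,fx=6,fy=6,interpolation=2))
g=im.min(2);m=((g>215)*255).astype(np.uint8)
n,l,s,c=cv2.connectedComponentsWithStats(m)
for i in range(1,n):
    if s[i,4]>15 and 230<c[i][0]<340 and 20<c[i][1]<320: print(s[i],c[i],toA(ray('wrist',*c[i],.04)))
```

```text
[0.46214944 0.30052856 0.15025159] [-8.940e-02  1.000e-04  1.503e-01] 0.027310719280848078
[  177     0   199   214 10011] [277.59304765 161.6238138 ] [-0.0492  0.0021  0.04  ]
[252  68  52  55 737] [277.62957938  94.49118046] [0.0028 0.0019 0.04  ]
[273  90  10  12  93] [277.53763441  95.5483871 ] [0.0021 0.002  0.04  ]
[266 272  22   9 106] [275.82075472 275.13207547] [-0.155   0.0039  0.04  ]
[317 293   8   4  19] [319.57894737 294.        ] [-0.1753 -0.0377  0.04  ]
```

View pics/w16.png

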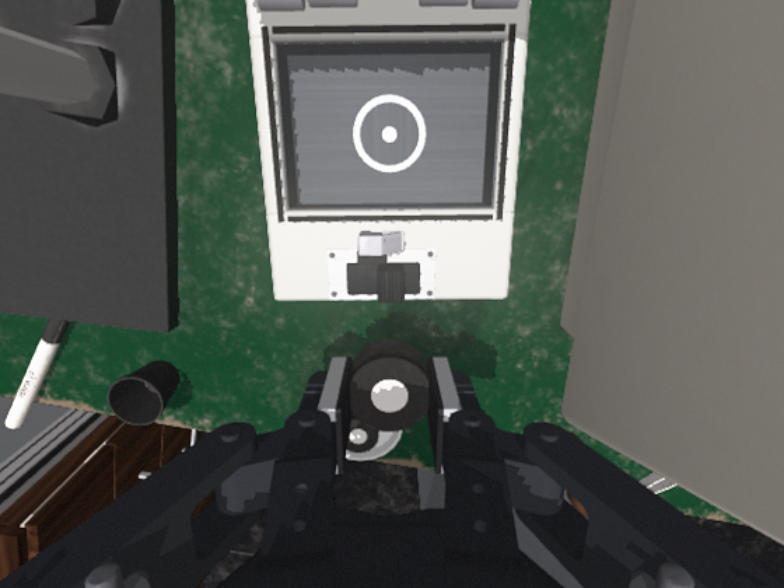

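Run:
```python
from h import *
o=r.get_obs();p=o['position'];P=ray('wrist',389.8/1.4,393/1.4,p[2]+.010);print('held',toA(P),toA(p))
plan([A(.0028,.001,.15),A(.0028,.001,.075)])
```

```text
held [-0.0896  0.0017  0.161 ] [-0.089   0.0004  0.151 ]
pos [0.4624 0.3009 0.151 ] az 11.78 w 0.0274 t 19.73 F [ 0.   0.1 -0.2]
(np.float64(0.5521), np.float64(0.3205), np.float64(0.15)) -> [ 0.0918 -0.0009  0.0011] 
(np.float64(0.5521), np.float64(0.3205), np.float64(0.075)) -> [ 0.0917 -0.0009  0.0761]
```

Emit:
{"api": "servo_tool", "payload": {
  "targets": [
    {"gripper": 0.02,"x": 0.04,"y": 0,"z": 0,"roll": 0},
    {"gripper": 0.02,"x": 0.075,"y": -0.0005,"z": 0,"roll": 0},
    {"gripper": 0.02,"x": 0.092,"y": -0.0005,"z": 0.02,"roll": 0},
    {"gripper": 0.02,"x": 0.092,"y": -0.0005,"z": 0.05,"roll": 0},
    {"gripper": 0.02,"x": 0.092,"y": -0.0005,"z": 0.085,"roll": 0},
    {"gripper": 0.02,"x": 0.092,"y": -0.0005,"z": 0.085,"roll": 0}
  ]
}}

```text
time_s: 20.48
position: [0.5525, 0.3199, 0.0663]
tool_rot: [0.995, 0.102, 0.0, 0.0]
wrist_force: [-0.4, 0.6, 0.5]
gripper_width: 0.0276
```

Run:
```python
from h import *
o=r.get_obs();p=o['position'];print(p,toA(p),o['gripper_width'],o['wrist_force'])
im=snap('wrist','w17.png')
```

```text
[0.55250157 0.31988617 0.06627688] [0.003  0.0004 0.0663] 0.027580626500034053 [-0.40575572  0.61344937  0.45374336]
```

View pics/w17.png

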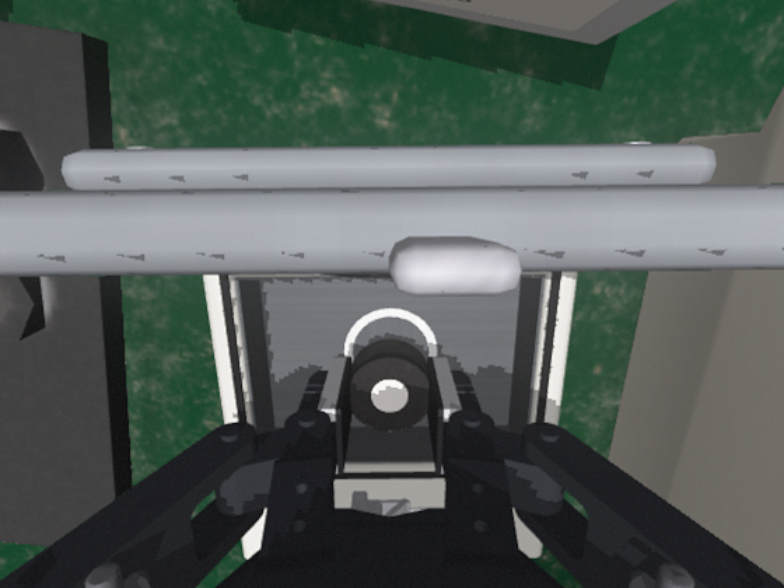

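Run:
```python
from h import *
p=r.get_obs()['position']
print('ring far edge',toA(ray('wrist',391/1.4,309/1.4,.04)),'L',toA(ray('wrist',344.5/1.4,350/1.4,.04)),toA(ray('wrist',438/1.4,350/1.4,.04)))
print('held',toA(ray('wrist',389.8/1.4,391/1.4,p[2]+.010)),toA(p))
```

```text
ring far edge [0.0212 0.0016 0.04  ] L [0.0023 0.0218 0.04  ] [ 0.0023 -0.0189  0.04  ]
held [0.0041 0.0022 0.0777] [0.0039 0.0009 0.0677]
```

Emit:
{"api": "servo_tool", "payload": {
  "targets": [
    {"gripper": 0.02,"x": -0.001,"y": 0,"z": 0.01,"roll": 0},
    {"gripper": 0.02,"x": -0.001,"y": 0,"z": 0.017,"roll": 0},
    {"gripper": 0.02,"x": -0.001,"y": 0,"z": 0.019,"roll": 0},
    {"gripper": 0.02,"x": -0.001,"y": 0,"z": 0.0205,"roll": 0},
    {"gripper": 0.02,"x": -0.001,"y": 0,"z": 0.0205,"roll": 0}
  ]
}}

```text
time_s: 21.15
position: [0.5523, 0.3204, 0.0472]
tool_rot: [0.995, 0.102, 0.001, -0.0]
wrist_force: [-0.8, -0.2, 0.8]
gripper_width: 0.0275
```

Emit:
{"api": "servo_tool", "payload": {
  "targets": [
    {"gripper": 0.02,"x": 0,"y": 0,"z": 0.001,"roll": 0},
    {"gripper": 0.02,"x": 0,"y": 0,"z": 0.002,"roll": 0},
    {"gripper": 0.02,"x": 0,"y": 0,"z": 0.002,"roll": 0}
  ]
}}

```text
time_s: 21.52
position: [0.5524, 0.3205, 0.0461]
tool_rot: [0.995, 0.102, 0.001, -0.0]
wrist_force: [-2.5, -2.3, 7.7]
gripper_width: 0.0279
```

Emit:
{"api": "servo_tool", "payload": {
  "targets": [
    {"gripper": 0.034,"x": 0,"y": 0,"z": 0,"roll": 0},
    {"gripper": 0.045,"x": 0,"y": 0,"z": 0,"roll": 0},
    {"gripper": 0.05,"x": 0,"y": 0,"z": 0,"roll": 0},
    {"gripper": 0.05,"x": 0,"y": 0,"z": -0.02,"roll": 0},
    {"gripper": 0.05,"x": 0,"y": 0,"z": -0.06,"roll": 0},
    {"gripper": 0.05,"x": 0,"y": 0,"z": -0.1,"roll": 0},
    {"gripper": 0.05,"x": -0.04,"y": 0,"z": -0.12,"roll": 0},
    {"gripper": 0.0,"x": -0.08,"y": 0,"z": -0.12,"roll": 0},
    {"gripper": 0.0,"x": -0.08,"y": 0,"z": -0.12,"roll": 0},
    {"gripper": 0.0,"x": -0.08,"y": 0,"z": -0.12,"roll": 0}
  ]
}}

```text
time_s: 22.78
position: [0.4745, 0.3042, 0.1661]
tool_rot: [0.995, 0.102, 0.002, -0.0]
wrist_force: [-0.7, 0.1, -0.5]
gripper_width: -0.0
```

Run:
```python
from h import *
o=r.get_obs();p=o['position'];print(p,toA(p),o['gripper_width'],o['wrist_force'],o['qpos'])
im=snap('wrist','w18.png');snap('side','s18.png')
cv2.imwrite('pics/z10.png',cv2.resize(im[60:170,220:330,::-1],None,fx=5.4,fy=5.4,interpolation=2))
s=np.load('pics/s18.png.npy');cv2.imwrite('pics/z11.png',cv2.resize(s[120:300,160:310,::-1],None,fx=4,fy=4,interpolation=2))
```

```text
[0.47449209 0.30422453 0.16606209] [-0.0765  0.0011  0.1661] -2.5957242256265418e-05 [-0.65340334  0.09572598 -0.54626444] [-0.36574415  0.49996568 -0.4304194   1.81553024  0.26470601  0.87932337
 -2.28498871]
```

View pics/w18.png

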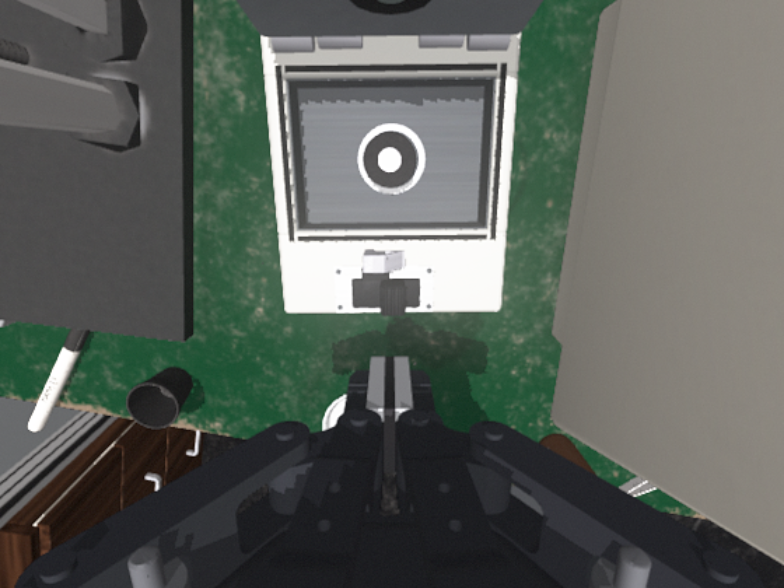

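View pics/z10.png

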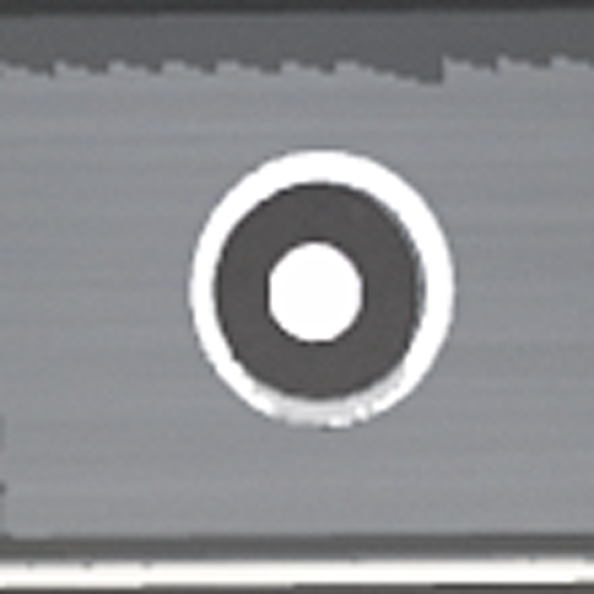

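View pics/z11.png

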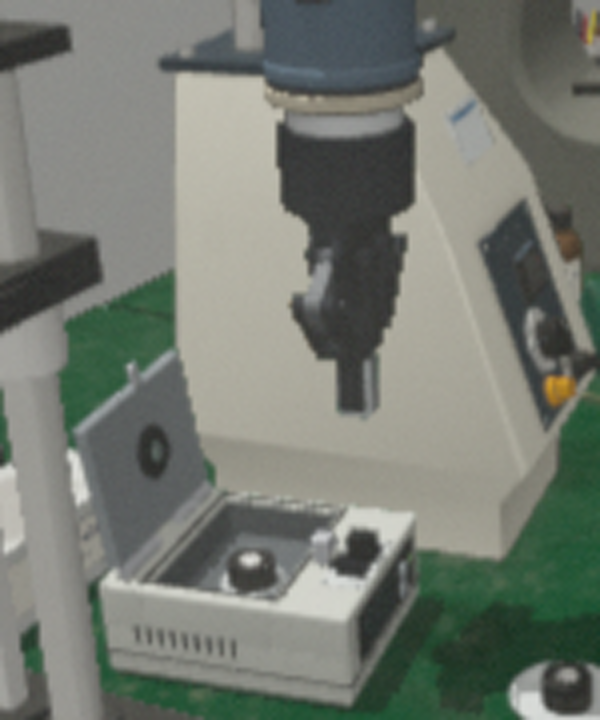

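Run:
```python
from h import *
plan([A(-.07,-.003,.23),A(.105,-.003,.23),A(.105,-.003,.147),A(.094,-.003,.147)])
```

```text
pos [0.4747 0.3042 0.1657] az 11.71 w -0.0004 t 22.88 F [-0.2  0.3 -1.4]
(np.float64(0.4817), np.float64(0.3015), np.float64(0.23)) -> [ 0.0065  0.004  -0.0643] 
(np.float64(0.653), np.float64(0.3376), np.float64(0.23)) -> [ 0.1815  0.0035 -0.0638] 
(np.float64(0.653), np.float64(0.3376), np.float64(0.147)) -> [0.1813 0.0035 0.0192] 
(np.float64(0.6422), np.float64(0.3353), np.float64(0.147)) -> [0.1702 0.0036 0.0192]
```

Emit:
{"api": "servo_tool", "payload": {
  "targets": [
    {"gripper": 0,"x": 0,"y": 0.003,"z": -0.06,"roll": 0},
    {"gripper": 0,"x": 0.03,"y": 0.0035,"z": -0.07,"roll": 0},
    {"gripper": 0,"x": 0.07,"y": 0.0035,"z": -0.07,"roll": 0},
    {"gripper": 0,"x": 0.11,"y": 0.0035,"z": -0.07,"roll": 0},
    {"gripper": 0,"x": 0.15,"y": 0.0035,"z": -0.07,"roll": 0},
    {"gripper": 0,"x": 0.183,"y": 0.0035,"z": -0.065,"roll": 0},
    {"gripper": 0,"x": 0.183,"y": 0.0035,"z": -0.065,"roll": 0}
  ]
}}

```text
time_s: 23.75
position: [0.6567, 0.3371, 0.2287]
tool_rot: [0.995, 0.101, 0.001, 0.0]
wrist_force: [-0.5, -0.5, -0.6]
gripper_width: -0.0002
```

Run:
```python
from h import *
o=r.get_obs();p=o['position'];print(p,toA(p),o['wrist_force'])
snap('wrist','w19.png')
s=snap('side','s19.png');cv2.imwrite('pics/z12.png',cv2.resize(s[100:300,120:310,::-1],None,fx=3,fy=3,interpolation=2))
```

```text
[0.65668972 0.33707673 0.22866686] [ 0.1085 -0.0043  0.2287] [-0.48215197 -0.45073155 -0.55329145]
```

View pics/w19.png

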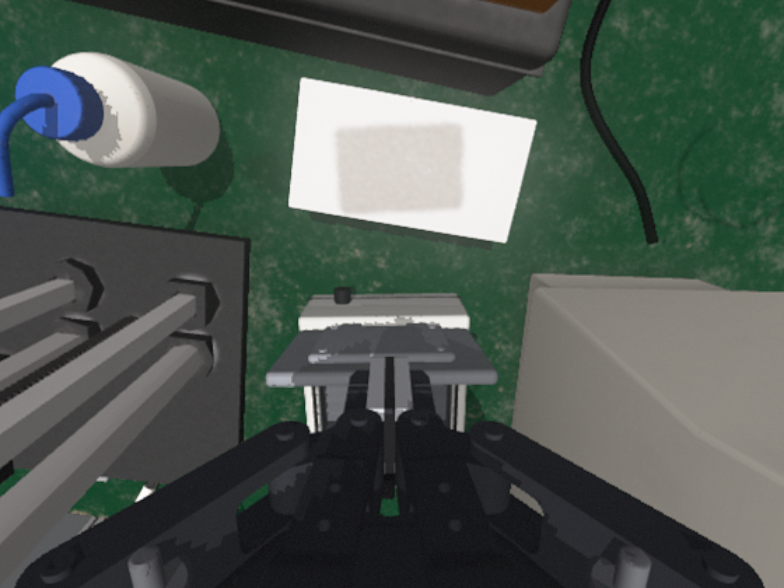

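View pics/z12.png

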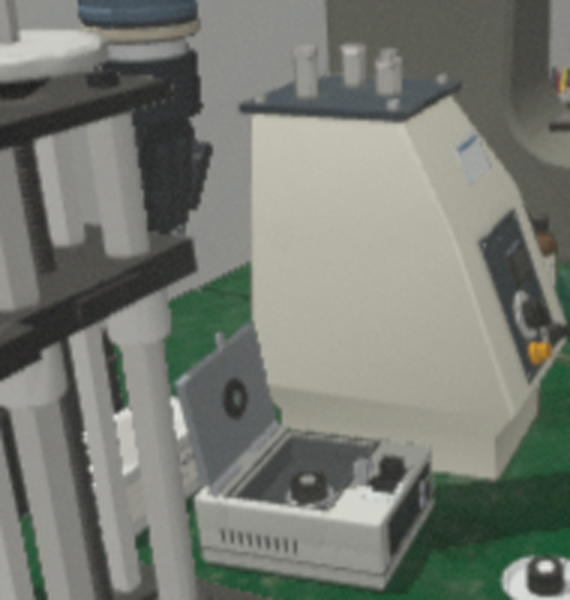

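Run:
```python
from h import *
for v in(332,357,383):print(v,toA(ray('wrist',330/1.4,v/1.4,.168)))
th=np.array([1.70,1.6,1.5,1.4,1.3,1.2,1.1,1.0,.9,.8,.7,.6,.5,.4,.3,.2,.1,0.])
s,h=.082,.0105
for t in th:
    x=.060-s*np.cos(t)+h*np.sin(t)+.011;z=.068+s*np.sin(t)+h*np.cos(t);print(t,round(x*1e3,1),round(z*1e3,1))
plan([A(.108,-.003,.147)])
```

```text
332 [0.0991 0.0289 0.168 ]
357 [0.0849 0.0296 0.168 ]
383 [0.0696 0.0303 0.168 ]
1.7 92.0 148.0
1.6 83.9 149.7
1.5 75.7 150.5
1.4 67.4 150.6
1.3 59.2 149.8
1.2 51.1 148.2
1.1 43.2 145.8
1.0 35.5 142.7
0.9 28.3 138.8
0.8 21.4 134.1
0.7 15.0 128.9
0.6 9.3 123.0
0.5 4.1 116.5
0.4 -0.4 109.6
0.3 -4.2 102.3
0.2 -7.3 94.6
0.1 -9.5 86.6
0.0 -11.0 78.5
pos [0.6544 0.3378 0.2302] az 11.69 w -0.0003 t 23.85 F [-0.4 -0.7  0.7]
(np.float64(0.6559), np.float64(0.3382), np.float64(0.147)) -> [ 0.0014 -0.      0.0832]
```

Emit:
{"api": "servo_tool", "payload": {
  "targets": [
    {"gripper": 0,"x": 0.002,"y": 0,"z": 0.04,"roll": 0},
    {"gripper": 0,"x": 0.002,"y": 0,"z": 0.075,"roll": 0},
    {"gripper": 0,"x": 0.002,"y": 0,"z": 0.082,"roll": 0},
    {"gripper": 0,"x": -0.008,"y": 0,"z": 0.082,"roll": 0},
    {"gripper": 0,"x": -0.015,"y": 0,"z": 0.082,"roll": 0},
    {"gripper": 0,"x": -0.023,"y": 0,"z": 0.081,"roll": 0},
    {"gripper": 0,"x": -0.031,"y": 0,"z": 0.08,"roll": 0},
    {"gripper": 0,"x": -0.039,"y": 0,"z": 0.08,"roll": 0},
    {"gripper": 0,"x": -0.039,"y": 0,"z": 0.08,"roll": 0}
  ]
}}

```text
time_s: 24.98
position: [0.6156, 0.33, 0.1503]
tool_rot: [0.995, 0.102, 0.001, -0.0]
wrist_force: [1.0, 0.0, 1.4]
gripper_width: -0.0
```

Run:
```python
from h import *
o=r.get_obs();p=o['position'];print(p,toA(p),o['wrist_force'])
s=snap('side','s20.png');cv2.imwrite('pics/z13.png',cv2.resize(s[100:300,120:310,::-1],None,fx=3,fy=3,interpolation=2))
```

```text
[0.61563056 0.32998226 0.1503226 ] [ 0.0669 -0.0028  0.1503] [1.0323674  0.01339289 1.41613585]
```

View pics/z13.png

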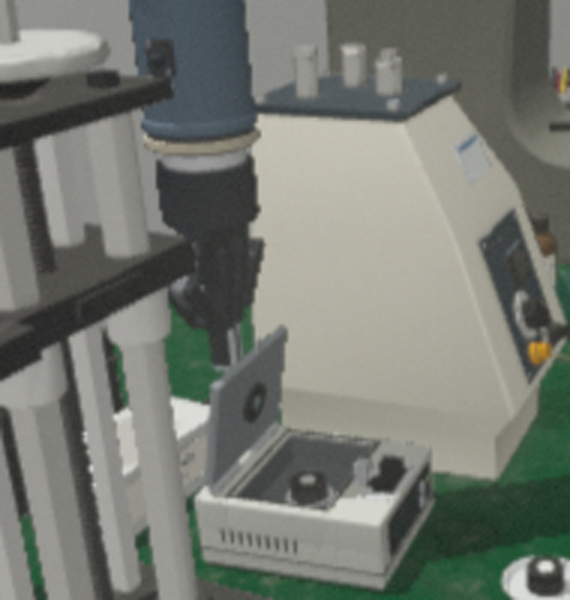

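Emit:
{"api": "servo_tool", "payload": {
  "targets": [
    {"gripper": 0,"x": -0.008,"y": 0,"z": 0.001,"roll": 0},
    {"gripper": 0,"x": -0.016,"y": 0,"z": 0.002,"roll": 0},
    {"gripper": 0,"x": -0.024,"y": 0,"z": 0.005,"roll": 0},
    {"gripper": 0,"x": -0.0315,"y": 0,"z": 0.008,"roll": 0},
    {"gripper": 0,"x": -0.039,"y": 0,"z": 0.012,"roll": 0},
    {"gripper": 0,"x": -0.046,"y": 0,"z": 0.0165,"roll": 0},
    {"gripper": 0,"x": -0.052,"y": 0,"z": 0.022,"roll": 0},
    {"gripper": 0,"x": -0.058,"y": 0,"z": 0.0275,"roll": 0},
    {"gripper": 0,"x": -0.063,"y": 0,"z": 0.034,"roll": 0},
    {"gripper": 0,"x": -0.0675,"y": 0,"z": 0.041,"roll": 0},
    {"gripper": 0,"x": -0.071,"y": 0,"z": 0.048,"roll": 0},
    {"gripper": 0,"x": -0.071,"y": 0,"z": 0.048,"roll": 0}
  ]
}}

```text
time_s: 26.52
position: [0.546, 0.3156, 0.1013]
tool_rot: [0.995, 0.102, 0.0, -0.0]
wrist_force: [-0.7, -0.3, 2.7]
gripper_width: 0.0
```

Run:
```python
from h import *
o=r.get_obs();p=o['position'];print(p,toA(p),o['wrist_force'])
s=snap('side','s21.png');cv2.imwrite('pics/z14.png',cv2.resize(s[100:300,120:310,::-1],None,fx=3,fy=3,interpolation=2))
```

```text
[0.54597673 0.31557861 0.10132278] [-0.0042 -0.0025  0.1013] [-0.70762777 -0.25118003  2.69370564]
```

View pics/z14.png

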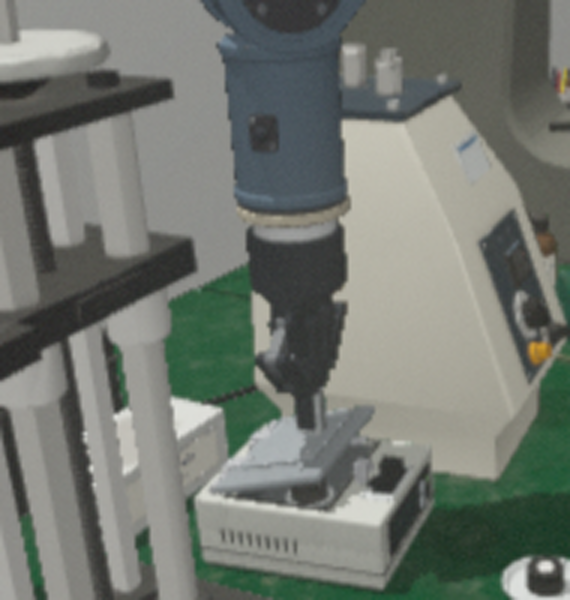

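Emit:
{"api": "servo_tool", "payload": {
  "targets": [
    {"gripper": 0,"x": -0.002,"y": 0,"z": 0.004,"roll": 0},
    {"gripper": 0,"x": -0.003,"y": 0,"z": 0.007,"roll": 0},
    {"gripper": 0,"x": -0.004,"y": 0,"z": 0.011,"roll": 0},
    {"gripper": 0,"x": -0.0055,"y": 0,"z": 0.015,"roll": 0},
    {"gripper": 0,"x": -0.006,"y": 0,"z": 0.018,"roll": 0},
    {"gripper": 0,"x": -0.0065,"y": 0,"z": 0.021,"roll": 0},
    {"gripper": 0,"x": -0.0065,"y": 0,"z": 0.023,"roll": 0},
    {"gripper": 0,"x": -0.0065,"y": 0,"z": 0.024,"roll": 0},
    {"gripper": 0,"x": -0.0065,"y": 0,"z": 0.024,"roll": 0}
  ]
}}

```text
time_s: 27.7
position: [0.5404, 0.3146, 0.0817]
tool_rot: [0.995, 0.102, 0.002, -0.0]
wrist_force: [-9.7, -7.8, 42.0]
gripper_width: 0.0002
```

Run:
```python
from h import *
o=r.get_obs();p=o['position'];print(p,toA(p),o['wrist_force'],az())
snap('wrist','w22.png')
s=snap('side','s22.png');cv2.imwrite('pics/z15.png',cv2.resize(s[200:300,160:310,::-1],None,fx=5,fy=5,interpolation=2))
```

```text
[0.54037291 0.3145723  0.08166101] [-0.0099 -0.0023  0.0817] [-9.72057147 -7.79944807 42.04091831] 11.69721939563473
```

View pics/w22.png

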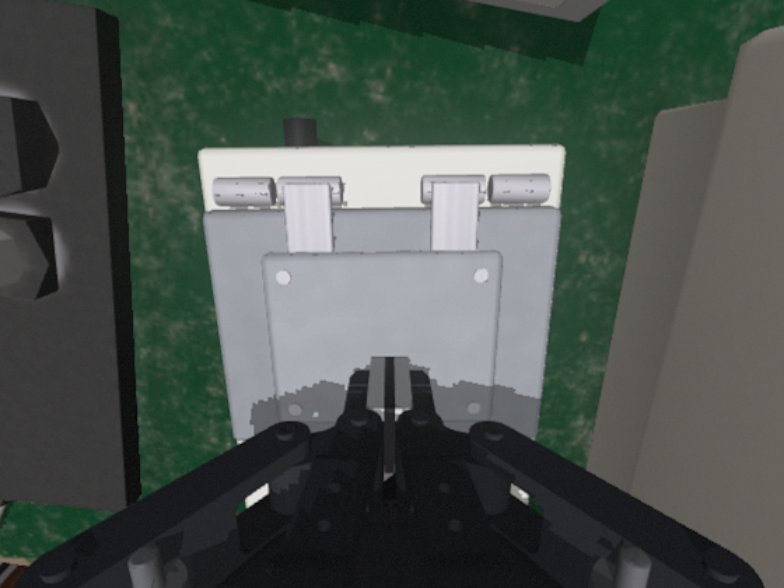

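View pics/z15.png

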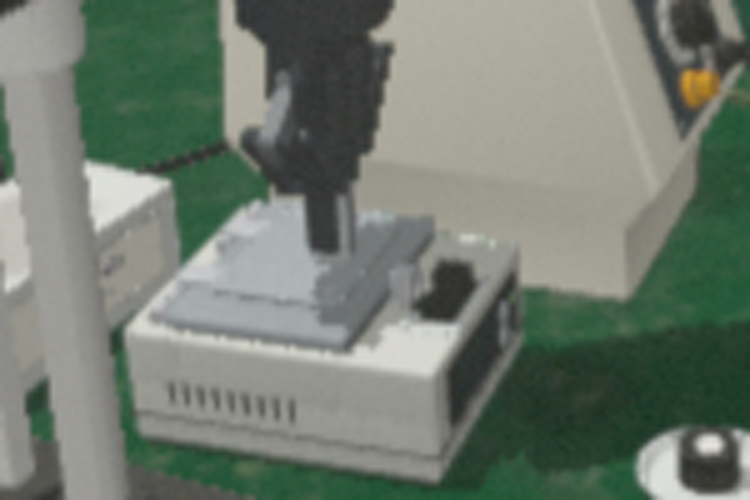

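Emit:
{"api": "servo_tool", "payload": {
  "targets": [
    {"gripper": 0,"x": 0,"y": 0,"z": -0.004,"roll": 0},
    {"gripper": 0,"x": 0,"y": 0,"z": -0.008,"roll": 0},
    {"gripper": 0,"x": 0,"y": 0,"z": -0.02,"roll": 0},
    {"gripper": 0,"x": -0.02,"y": 0,"z": -0.06,"roll": 0},
    {"gripper": 0,"x": -0.05,"y": 0,"z": -0.1,"roll": 0},
    {"gripper": 0,"x": -0.08,"y": 0,"z": -0.12,"roll": 0},
    {"gripper": 0,"x": -0.1,"y": 0,"z": -0.15,"roll": 0},
    {"gripper": 0,"x": -0.1,"y": 0,"z": -0.15,"roll": 0}
  ]
}}

```text
time_s: 28.8
position: [0.4415, 0.295, 0.2337]
tool_rot: [0.995, 0.103, 0.003, -0.001]
wrist_force: [0.4, 0.2, -0.7]
gripper_width: -0.0001
```

Run:
```python
from h import *
o=r.get_obs();p=o['position'];print(p,toA(p),o['wrist_force'],o['time_s'])
snap('wrist','w23.png')
s=snap('side','s23.png');cv2.imwrite('pics/z16.png',cv2.resize(s[200:300,160:310,::-1],None,fx=5,fy=5,interpolation=2))
```

```text
[0.44150226 0.29496673 0.23370177] [-0.1107 -0.0011  0.2337] [ 0.38616698  0.22500541 -0.66158041] 28.8
```

View pics/w23.png

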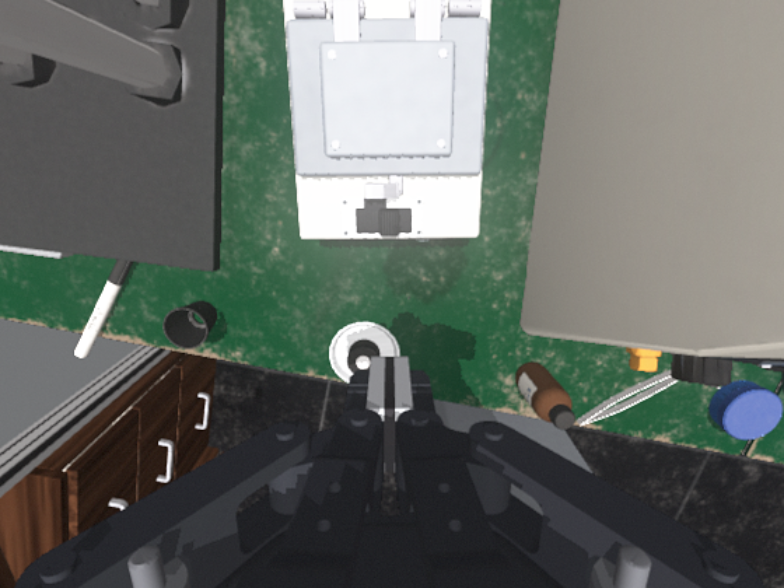

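View pics/z16.png

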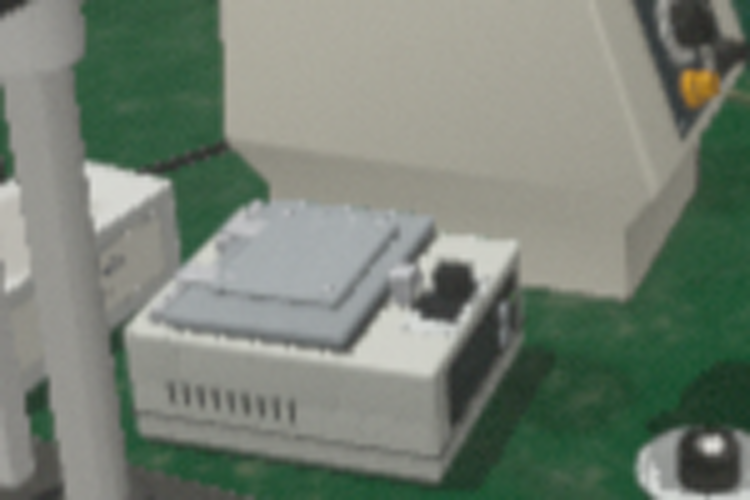

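Run:
```python
from h import *
print(r.job_done())
```

```text
the job is handed in; nothing more can be done
None
```

The whole sequence is carried out and the job is handed in, at about 29 s of the 72 s allowed. `job_done` gave no verdict, so the result below rests on my own checks.

I pushed the latch sideways and the cover sprang open. I stood the measured mount in the pan and the waiting mount on the measuring spot, then swung the cover shut from behind and pressed it down.

**Last checks (side and wrist pictures):**
- **Cover and latch:** the cover stays flat with the arm away, and the thumb piece sits where it did at rest between its plate screws.
- **Measured mount:** it stands upright close to the centre of the pan. The pan did not visibly move.
- **New mount:** before the cover was shut, it stood upright on the floor, about 2 mm from the centre of the ring. It cannot be seen now.
- **Bystanders:** the loupe, dropper bottle and tin look untouched. I last saw the brown bottle just before lifting the waiting mount, and it was standing then.
- **Arm:** it touches nothing.

**What disagreed:**
- **Camera positions:** wrist-camera readings of the ring varied by about 2–3 mm between views, which is within the tolerances.
- **Shutting height and force:** the cover stopped the fingertips at 81.7 mm, where I expected 78.5 mm. The wrist force then peaked at 42 N. That load was on the fingertips; the 40 N limit is for the arm and the gripper's body.

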